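Cure the painted plaques on the extraction bench

TASK

Pull both orange gate knobs of the extraction bench fully out, then take the UV curing wand from its holder and, going in the order yellow, green, red, blue (some colours may be missing), point its lens at the middle of each painted plaque from about 12 cm and hold it steady there for at least three seconds, never touching a plaque with the wand. Then lay the wand back in its holder the way it lay, and only after that push both knobs fully home. At the end every plaque must lie flat and centred in one of the white squares (put back any that has been knocked out of its square), with the paint tin, the jar and the cork block left alone.

Things in the scene. Friction and masses are not known exactly. Their poses are not given: they have to be found in the camera images.
- deck: grey extraction bench, a low box 170 (x) x 500 (y) x 50 mm high with a dark slotted top, fixed to the table. Origin: centre of its underside, on the table; its -x side faces the robot. A pipe stub leaves its far side.
- mark1 (a point): centre of white square outline 1 (76 mm outside, painted on the deck top); at deck x 0, y 172.5, z 50 mm
- mark2 (a point): centre of white square outline 2 (76 mm outside, painted on the deck top); at deck x 0, y 57.5, z 50 mm
- mark3 (a point): centre of white square outline 3 (76 mm outside, painted on the deck top); at deck x 0, y -57.5, z 50 mm
- mark4 (a point): centre of white square outline 4 (76 mm outside, painted on the deck top); at deck x 0, y -172.5, z 50 mm
- gate_left (a joint): slide of the left (deck +y) extraction gate: 0 is fully home (shut), 0.04 m is fully out (open), moving along deck -x, towards the robot. Sprung detent: about 7 N at most plus 1 N friction to move it; past mid travel it snaps on to the end it is nearer to. Home at the start.
- knob_left (a point): centre of the left orange round knob, 28 mm in diameter, 26 mm long along deck x, on a 12 mm rod; 36 mm above the table, at deck y +115 mm, 35 mm in front of the deck's front face when home and 75 mm when out. Nothing beside or above it: it can be gripped from above across deck y.
- gate_right (a joint): slide of the right (deck -y) extraction gate: 0 is fully home (shut), 0.04 m is fully out (open), moving along deck -x, towards the robot. Sprung detent: about 7 N at most plus 1 N friction to move it; past mid travel it snaps on to the end it is nearer to. Home at the start.
- knob_right (a point): centre of the right orange round knob, 28 mm in diameter, 26 mm long along deck x, on a 12 mm rod; 36 mm above the table, at deck y -115 mm, 35 mm in front of the deck's front face when home and 75 mm when out. Nothing beside or above it: it can be gripped from above across deck y.
- holder: black wand holder, fixed to the table, either left or right of the deck: a base 150 x 70 x 12 mm with two forks 8 mm thick at x = +50 and -50 mm (84 mm clear between them, where fingers may reach in). Fork floors are 55 mm above the origin; between the cheeks 30 mm wide, flaring to about 50 mm at 87 mm height. Origin: centre of the underside.
- wand: UV curing wand, 220 g: white box grip 140 (x) x 24 (y) x 32 (z) mm with a black band, blue battery behind to x = -115 mm, aluminium neck in front (+x) bent 60 deg downward with a violet lens. Origin: centre of the grip's underside, close to the centre of mass. Starts in the holder, origin 55 mm above the holder's, x axes alike. It lights by itself: no switch.
- lens (a point): middle of the wand's lens, at wand x 105, y 0, z -25.3 mm. Its z axis is the light's direction: 60 deg below the wand's +x axis, i.e. (0.5, 0, -0.866) in wand axes.
- yellow: yellow painted wooden plaque, 60 x 60 x 14 mm, 40 g, loose, lying on the deck about one of the marks (any of them), at the start with its sides within 0.3 rad of the deck's; may be absent. Origin: centre of its painted top face, the point to aim at, 14 mm above its underside.
- green: green painted wooden plaque, 60 x 60 x 14 mm, 40 g, loose, lying on the deck about one of the marks (any of them), at the start with its sides within 0.3 rad of the deck's; may be absent. Origin: centre of its painted top face, the point to aim at, 14 mm above its underside.
- red: red painted wooden plaque, 60 x 60 x 14 mm, 40 g, loose, lying on the deck about one of the marks (any of them), at the start with its sides within 0.3 rad of the deck's; may be absent. Origin: centre of its painted top face, the point to aim at, 14 mm above its underside.
- blue: blue painted wooden plaque, 60 x 60 x 14 mm, 40 g, loose, lying on the deck about one of the marks (any of them), at the start with its sides within 0.3 rad of the deck's; may be absent. Origin: centre of its painted top face, the point to aim at, 14 mm above its underside.
- tin: green paint tin, 74 mm wide, 100 mm high, on the other side of the deck from the holder; not to be disturbed
- jar: amber jar, 54 mm wide, 60 mm high, to the left between robot and deck; not to be disturbed
- sanding_block: cork sanding block, 70 x 45 x 28 mm, to the right between robot and deck; not to be disturbed

How it is judged:
On the way, in this order (a step that is already met when the one before it is completed fails the run):
1. both gate knobs are pulled fully out (beyond 34 of 40 mm) (value of joint each of gate_left, gate_right above 0.034 m), for 0.2 s.
2. the yellow plaque is cured: the lens axis passes within 20 mm of the middle of its face, from 70 to 170 mm, for 3 s on end (x of yellow in the frame of lens between -0.02 and 0.02 m and y of yellow in the frame of lens between -0.02 and 0.02 m and z of yellow in the frame of lens between 0.07 and 0.17 m and distance between yellow and lens below 0.175 m), for 3 s.
3. the green plaque is cured: the lens axis passes within 20 mm of the middle of its face, from 70 to 170 mm, for 3 s on end (x of green in the frame of lens between -0.02 and 0.02 m and y of green in the frame of lens between -0.02 and 0.02 m and z of green in the frame of lens between 0.07 and 0.17 m and distance between green and lens below 0.175 m), for 3 s.
4. the red plaque is cured: the lens axis passes within 20 mm of the middle of its face, from 70 to 170 mm, for 3 s on end (x of red in the frame of lens between -0.02 and 0.02 m and y of red in the frame of lens between -0.02 and 0.02 m and z of red in the frame of lens between 0.07 and 0.17 m and distance between red and lens below 0.175 m), for 3 s.
5. the blue plaque is cured: the lens axis passes within 20 mm of the middle of its face, from 70 to 170 mm, for 3 s on end (x of blue in the frame of lens between -0.02 and 0.02 m and y of blue in the frame of lens between -0.02 and 0.02 m and z of blue in the frame of lens between 0.07 and 0.17 m and distance between blue and lens below 0.175 m), for 3 s.
6. the wand lies released in its holder while both gates are still out (all of step 1 and x of lens in the frame of holder above 0.05 m and z of wand in the frame of holder between 0.048 and 0.062 m and horizontal distance between wand and holder below 0.025 m and angle between the x axis of wand and the x axis of holder, either way round below 0.15 rad and linear speed of wand below 0.03 m/s and contact force between the fingers and wand below 0.1 N), for 0.2 s.
At the end, for the whole second after the job is handed in: Both gates within 5 mm of home; the wand released in its holder (origin 48 to 62 mm above the holder's, within 25 mm sideways, along it within 0.15 rad, lens at the holder's +x end); each plaque flat on the deck within 20 mm of the centre of a white square; all at rest (value of joint each of gate_left, gate_right below 0.005 m and x of lens in the frame of holder above 0.05 m and z of wand in the frame of holder between 0.048 and 0.062 m and horizontal distance between wand and holder below 0.025 m and angle between the x axis of wand and the x axis of holder, either way round below 0.15 rad and linear speed of wand below 0.03 m/s and contact force between the fingers and wand below 0.1 N and (horizontal distance between yellow and mark1 below 0.02 m or horizontal distance between yellow and mark2 below 0.02 m or horizontal distance between yellow and mark3 below 0.02 m or horizontal distance between yellow and mark4 below 0.02 m) and z of yellow in the frame of deck between 0.06 and 0.068 m and angle between each of yellow, green, red, blue's own z axis and vertical below 0.1 rad and linear speed of each of yellow, green, red, blue below 0.02 m/s and (horizontal distance between green and mark1 below 0.02 m or horizontal distance between green and mark2 below 0.02 m or horizontal distance between green and mark3 below 0.02 m or horizontal distance between green and mark4 below 0.02 m) and z of green in the frame of deck between 0.06 and 0.068 m and (horizontal distance between red and mark1 below 0.02 m or horizontal distance between red and mark2 below 0.02 m or horizontal distance between red and mark3 below 0.02 m or horizontal distance between red and mark4 below 0.02 m) and z of red in the frame of deck between 0.06 and 0.068 m and (horizontal distance between blue and mark1 below 0.02 m or horizontal distance between blue and mark2 below 0.02 m or horizontal distance between blue and mark3 below 0.02 m or horizontal distance between blue and mark4 below 0.02 m) and z of blue in the frame of deck between 0.06 and 0.068 m); the robot touches nothing.
It fails at once if the wand touches a plaque (contact force between wand and yellow above 0.5 N or contact force between wand and green above 0.5 N or contact force between wand and red above 0.5 N or contact force between wand and blue above 0.5 N).
It fails at once if the tin, jar or cork block is pushed aside by more than 40 mm (distance of any of tin, jar, sanding_block from where it was at the start of the episode above 0.04 m).
It fails at once if a gate is less than 25 mm out while the wand is lifted out of its holder (z of wand in the frame of holder above 0.075 m and value of joint any of gate_left, gate_right below 0.025 m).
Of yellow, green, red, blue only 2 to 4 are there at a start; the rules pass over those that are not, and their reading is None.
At some moment in a run one of yellow, green, red, blue may be knocked a few centimetres aside while the robot is not near it.
It also fails if it takes over 208 s, if anything falls off the work surface, if the arm or the gripper's body presses on something with over 40 N, if the wrist force passes 120 N, or if a joint passes its speed limit or range.

ROBOT

A 6-joint arm with a two-finger parallel gripper is mounted at the origin on the work surface. World frame = base frame: x ahead of the robot, y to its left, z up, the work surface at z = 0. Lengths are in m, angles in rad, forces in N, time in s.
With the tool pointing down it reaches from about 0.35 to 0.975 m from the base axis. Payload 4.9 kg.
Tool frame: the origin (TCP) lies on the centre line of the jaws, within the pads' length; the fingertips stand 19 mm ahead of it and the grasp point (between the pads) is the TCP; z points along the fingers, y is the line along which they close (so a half turn about z gives the same grasp; the last joint's range is limited). The gripper opens to 85 mm and grips with 20 to 120 N. Pads are 22 mm wide; open, the fingers measure 114 mm over their backs; the gripper's body (76 mm by 85 mm) begins 54 mm behind the grasp point. The pads swing forward as they close: fully open they stand 13 mm farther back than shut.
Start: joints at [-1.354, 0.053, 1.613, -0, 1.476, -0.119], TCP at [0.206, -0.59, 0.25] pointing down, gripper open.
Joint ranges: [-3.01, 3.01], [-1.01, 2.22], [0.06, 2.58], [-1.02, 4.17], [0.09, 2.62], [-3.14, 3.14]. Speed limits (rad/s): [2.57, 2.57, 3.14, 3.14, 3.14, 3.14].

INTERFACE

Orientations are given as a unit quaternion [w, x, y, z].
In Python, from plant import state, grab_frame, ticket, spotter gives the robot as it stands.
- The arm moves only by the tool apply_moves, never from a script. Its argument "series" is a list of rows, each an object of numbers: "jaw": the closure, from 0 (fully open) to 1 (shut); "dx", "dy", "dz": the shift along the tool's x, y, z in mm; "turn": the turn about the tool's z in rad. A call has 1 to 5 rows; each row is the pose to reach, as a shift and turn from the pose commanded when the call began, along the tool's axes at that moment; what a row does not reach only later rows make up. A row lasts 1/12 s, in which the tool goes at most 41.7 mm and 7.16 degrees, less where a joint would pass 70% of its speed; a pose out of reach is approached as far as the arm can. A call with a gripper value outside its range is refused whole. The fingers move at their own pace and stop on an object; the grip force is fixed at half the most. Time passes only in rows, so rows that repeat a pose let the fingers close. It gives the time, the measured TCP pose, the force, the opening and the grip force at its end, in the units of the state.
- state(): the state, without advancing time (a new reading comes with each control period).
- grab_frame(name): name is "side" or "top" or "wrist"; returns a dict with "pixels" (400x640x3 uint8, red, green, blue), "mtx" (3x3 intrinsics, pixels), "camera_from_world" (4x4, takes a point from world to camera coordinates). Camera axes: x right, y down, z forward; pixel columns grow to the right and rows downward; lengths in m; the calibration is good to about 2 mm. A picture is of the moment at which its call begins. There is no depth.
- ticket.job_done(): hands the job in; it is judged then, once.
Trained networks look in a picture, given as the dict that the camera call returned (one of the last four; its "shot" number tells which), for a name from the list of things; names that differ only in an ending like _2 or _b are one class to them, and where a whole thing is asked for, a point or a joint stands for the part that bears it (a point fixed in the world has none). Each returns a list of dicts, best first, with "conf" (0 to 1); they miss things now and then, are a little off and sometimes report something else, mostly with a low value. They report only what shows in the picture. A call takes as long as a camera call.
- spotter.outline_of(picture, target): "region" (400x640 bool, what is visible of it) and "extent" ([left, top, right, bottom] in pixels, round what is visible of it).
The state is a dict: "time": time; "joint_pos": joint angles; "joint_vel": joint speeds; "joint_efforts": joint torques, N m; "tool_pos": TCP position; "tool_rot": TCP orientation; "contact_force": force on the tool from outside, world axes, zero at the start; "ft_torque": the same for the moment, N m; "gripper_width": opening from 0.0 (shut) to 1.0 (fully open); "grasp_force": force on a finger pad.
Only numpy, scipy, OpenCV 4.12 (cv2) and the standard library are available. Lean on these libraries where they do the work, as an engineer would, in place of code of your own. Each camera call takes 0.05 s, during which the arm holds its last target. There are 200 camera calls.

## Working session

There is one attempt and no reset: what is moved stays moved. The work goes in short steps, Python scripts to look and compute and a tool call to move; the robot and the scene stay as the last step left them, time stands still between calls to the robot, and variables do not carry over. Pictures are saved under pics/ and viewed, at most 14 in all, crops included, and the job is handed in when it is done.

Besides the shell and the picture viewer there is one more tool, called after "Emit:" by a JSON object that holds its "fn" and its "kwargs". apply_moves: Moves the arm, as the interface text tells. Its arguments: {"type":"object","properties":{"series":{"type":"array","items":{"type":"object","properties":{"jaw":{"type":"number"},"dx":{"type":"number"},"dy":{"type":"number"},"dz":{"type":"number"},"turn":{"type":"number"}}}}},"required":["series"]}

```bash
mkdir -p pics
cat > h.py <<'E'
import numpy as np, cv2
from plant import state, grab_frame, ticket, spotter
def save(p,name): cv2.imwrite('pics/'+name,cv2.cvtColor(p['pixels'],cv2.COLOR_RGB2BGR))
def proj(p,X):
    X=np.atleast_2d(X); c=np.c_[X,np.ones(len(X))]@np.array(p['camera_from_world']).T
    u=c[:,:3]@np.array(p['mtx']).T; return u[:,:2]/u[:,2:]
def back(p,uv,z):
    T=np.array(p['camera_from_world']);R=T[:3,:3];C=-R.T@T[:3,3]
    uv=np.atleast_2d(uv); d=np.c_[uv,np.ones(len(uv))]@np.linalg.inv(np.array(p['mtx'])).T@R
    return C+d*((z-C[2])/d[:,2])[:,None]
E
python3 - <<'E'
from h import *
p=grab_frame('top'); q=grab_frame('side'); save(p,'top1.png'); save(q,'side1.png')
print(state())
for n in ['yellow','green','red','blue','wand','holder','deck','knob_left','knob_right','tin','jar','sanding_block']:
    for pic,nm,in ((p,'top'),(q,'side')):
        print(n,nm,[(round(o['conf'],2),[int(v) for v in o['extent']]) for o in spotter.outline_of(pic,n)][:3])
for pic in (p,q):
    T=np.array(pic['camera_from_world']); print((-T[:3,:3].T@T[:3,3]).round(3))
E
```

```text
{'time': 0.1, 'joint_pos': array([-1.35395738e+00,  5.32681729e-02,  1.61414189e+00, -2.25998929e-05,
        1.47600785e+00, -1.19017939e-01]), 'joint_vel': array([ 1.23507370e-03, -2.51498950e-03, -4.22930920e-03, -4.23485481e-05,
        5.14260231e-04,  1.83704285e-03]), 'joint_efforts': array([ 5.16868804e-04, -3.94909322e+01, -3.71361029e+01, -1.25886036e-04,
        3.99309021e-03, -1.77043864e-05]), 'tool_pos': array([ 0.20585685, -0.589569  ,  0.24920883]), 'tool_rot': array([-9.10989433e-04,  9.85932532e-01,  1.67141287e-01, -5.58542231e-05]), 'contact_force': array([-0.85162972, -0.34950589,  0.73239086]), 'ft_torque': array([-0.01095557,  0.0510103 , -0.0329736 ]), 'grasp_force': 0.0, 'gripper_width': 0.9973574204949905}
yellow top [(0.54, [287, 160, 309, 178])]
yellow side [(0.76, [248, 200, 277, 221])]
green top [(0.62, [321, 159, 343, 179]), (0.48, [242, 128, 390, 210])]
green side [(0.56, [264, 178, 293, 192]), (0.54, [224, 224, 256, 244]), (0.18, [251, 202, 276, 218])]
red top [(0.53, [252, 156, 275, 175]), (0.53, [240, 128, 391, 209])]
red side [(0.75, [221, 221, 25
[... 333 characters left out ...]
[(0.73, [185, 189, 214, 235]), (0.18, [241, 129, 391, 209])]
holder side [(0.2, [221, 223, 258, 243])]
deck top [(0.85, [237, 130, 390, 209]), (0.57, [322, 160, 340, 176]), (0.4, [287, 160, 307, 178])]
deck side [(0.77, [193, 150, 335, 282]), (0.58, [335, 287, 362, 326])]
knob_left top [(0.57, [274, 191, 289, 210])]
knob_left side [(0.58, [286, 231, 305, 244])]
knob_right top [(0.57, [346, 198, 355, 207])]
knob_right side []
tin top []
tin side [(0.97, [337, 115, 359, 155])]
jar top [(0.65, [231, 247, 247, 262])]
jar side [(0.74, [335, 289, 361, 323])]
sanding_block top [(0.59, [374, 241, 392, 262])]
sanding_block side [(0.66, [379, 176, 405, 199])]
[ 0.416 -0.016  1.302]
[0.25  0.811 0.705]
```

Run:
```python
import cv2
a=cv2.imread('pics/top1.png')[110:290,160:430]; cv2.imwrite('pics/top1c.png',cv2.resize(a,(800,533),interpolation=cv2.INTER_CUBIC))
a=cv2.imread('pics/side1.png')[100:390,150:450]; cv2.imwrite('pics/side1c.png',cv2.resize(a,(600,580),interpolation=cv2.INTER_CUBIC))
```

```text
(no output)
```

View pics/top1c.png

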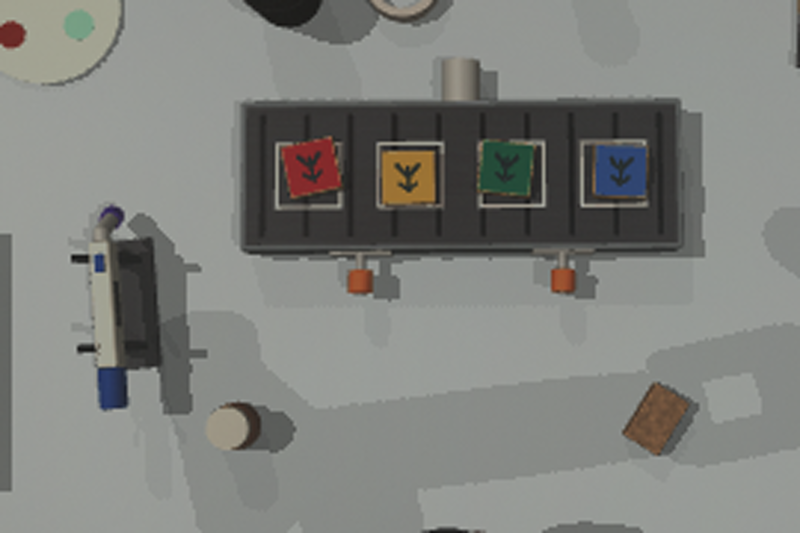

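View pics/side1c.png

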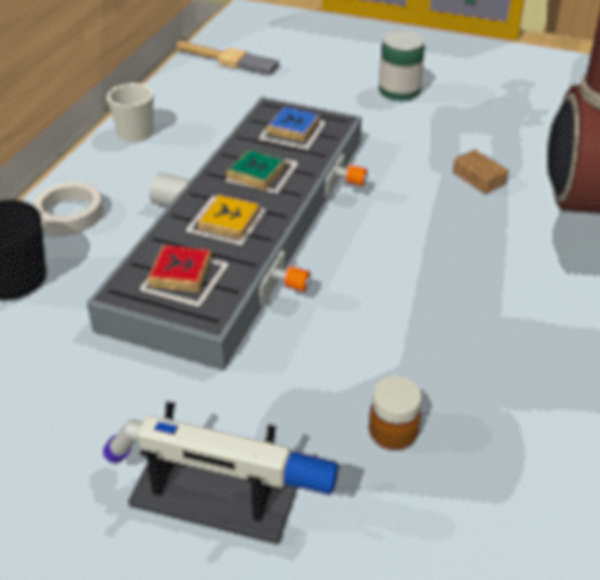

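The top view shows all four plaques in order red, yellow, green, blue from left (+y), with the holder and wand left of the deck, lens pointing away from the robot. Both orange knobs are in front of the deck, at about (281,204) and (350,204) in the full image. Next I fit the poses.

```bash
cat >> h.py <<'E'
from scipy.optimize import minimize
def box(x0,x1,y0,y1,z0,z1): return np.array([[x,y,z] for x in(x0,x1) for y in(y0,y1) for z in(z0,z1)],float)
PL=[box(-.03,.03,-.03,.03,-.014,0)]
WA=[box(-.07,.07,-.012,.012,0,.032),box(-.115,-.07,-.012,.012,.004,.028)]
S=4
def place(X,x,y,yaw,z):
    c,s=np.cos(yaw),np.sin(yaw); return X@np.array([[c,s,0],[-s,c,0],[0,0,1]])+[x,y,z]
def fit(obs,parts,x0,z):
    # obs: list of (picture, mask); silhouette IoU fit of x,y,yaw
    def cost(v):
        t=0
        for p,m in obs:
            r=np.zeros((400,640),np.uint8)
            for P in parts:
                h=cv2.convexHull(((proj(p,place(P,v[0],v[1],v[2],z)))*16).round().astype(np.int32))
                cv2.fillConvexPoly(r,h,1,cv2.LINE_8,4)
            r=r>0; t+=1-(r&m).sum()/max(1,(r|m).sum())
        return t/len(obs)
    best=None
    for d in (-.15,0,.15):
        s=np.array(x0)+[0,0,d]
        o=minimize(cost,s,method='Nelder-Mead',options=dict(initial_simplex=s+np.array([[0,0,0],[.015,0,0],[0,.015,0],[0,0,.15]]),xatol=1e-4,fatol=1e-4))
        if best is None or o.fun<best.fun: best=o
    return best.x,best.fun
def mask(p,name,near=None):
    best=None
    for o in spotter.outline_of(p,name):
        e=o['extent']; c=np.array([(e[0]+e[2])/2,(e[1]+e[3])/2])
        if near is not None and np.linalg.norm(c-near)>25: continue
        if (e[2]-e[0])*(e[3]-e[1])>6000: continue
        return o['region'],c
    return None
def deckfit(pics,x0):
    L=.0365; q=np.linspace(-L,L,30); sq=np.concatenate([np.c_[q,0*q-L],np.c_[q,0*q+L],np.c_[0*q-L,q],np.c_[0*q+L,q]])
    M=np.concatenate([np.c_[sq[:,0],sq[:,1]+y,0*sq[:,0]] for y in (.1725,.0575,-.0575,-.1725)])
    from scipy.spatial import cKDTree
    def pix(p,v):
        g=p['pixels'].astype(int); w=(g.min(2)>115)&(g.max(2)-g.min(2)<45)
        r=np.zeros((400,640),np.uint8); h=cv2.convexHull(proj(p,place(np.array([[x,y,0] for x in(-.07,.07) for y in(-.235,.235)]),*v,.05)).round().astype(np.int32))
        cv2.fillConvexPoly(r,h,1); return np.argwhere(w&(r>0))[:,::-1]
    v=np.array(x0)
    for _ in range(3):
        W=[back(p,pix(p,v),.05)[:,:2] for p in pics]
        def cost(u):
            t=cKDTree(place(M,*u,0)[:,:2]); return sum(np.minimum(t.query(w)[0],.008).mean() for w in W)
        o=minimize(cost,v,method='Nelder-Mead',options=dict(initial_simplex=v+np.array([[0,0,0],[.01,0,0],[0,.01,0],[0,0,.04]]),xatol=1e-5,fatol=1e-7)); v=o.x
    return v,o.fun,[len(w) for w in W]
E
python3 - <<'E'
from h import *
p=grab_frame('top'); q=grab_frame('side')
f=lambda u,v:np.array([160+u/2.963,110+v/2.963])
c=back(p,[f(240,101),f(681,98),f(683,246),f(243,250)],.05)[:,:2]; print(c.round(3))
m=c.mean(0); d=c[0]-c[1]; yaw=np.arctan2(-d[0],d[1])
D=deckfit([p,q],[*m,yaw]); print('deck',D, deckfit([p],[*m,yaw])[0],deckfit([q],[*m,yaw])[0])
for n,u in dict(red=(312,167),yellow=(409,177),green=(507,168),blue=(621,171)).items():
    x0=[*back(p,f(*u),.064)[0,:2],D[0][2]]; O=[]
    for s in (p,q):
        mm=mask(s,n,proj(s,[x0[0],x0[1],.057])[0])
        if mm: O.append((s,mm[0]))
    r=fit(O,PL,x0,.064); print(n,len(O),r[0].round(4),round(r[1],3),'deck frame',(place(np.array([[r[0][0]-D[0][0],r[0][1]-D[0][1],0]]),0,0,-D[0][2],0)[0,:2]*1e3).round(1))
x0=back(p,f(107,305),.087)[0]; O=[(s,mask(s,'wand')[0]) for s in (p,q)]
for o in (O,O[:1],O[1:]):
    r=fit(o,WA,[x0[0],x0[1],0.08],.055); print('wand',r)
for k in ('knob_left','knob_right'):
    print(k,place(np.array([[-.12,.115 if k=='knob_left' else -.115,0]]),*D[0],0), [back(p,m[1],.036)[0] for m in [mask(p,k)] if m])
for n in ('jar','sanding_block'): print(n,back(p,mask(p,n)[1],.03)[0])
E
```

```text
[[ 0.711  0.259]
 [ 0.7   -0.243]
 [ 0.531 -0.239]
 [ 0.54   0.258]]
deck (array([ 0.62071928,  0.01106668, -0.02071596]), np.float64(0.0037163324232643642), [180, 578]) [ 0.62108097  0.01086098 -0.02180936] [ 0.61957628  0.01223434 -0.02439857]
red 2 [0.6308 0.1787 0.2208] 0.105 deck frame [  6.6 167.8]
yellow 2 [ 0.6173  0.0716 -0.0456] 0.101 deck frame [-4.6 60.4]
green 2 [ 0.6239 -0.0387 -0.1428] 0.096 deck frame [  4.2 -49.7]
blue 2 [ 0.616  -0.1685 -0.0226] 0.128 deck frame [  -1.  -179.7]
wand (array([0.48512135, 0.40805836, 0.05131067]), np.float64(0.23500678519995571))
wand (array([0.48560082, 0.40660448, 0.07525487]), np.float64(0.22617354196301565))
wand (array([0.48469043, 0.4088073 , 0.04947117]), np.float64(0.23760753789430566))
knob_left [[0.50312719 0.12852774 0.        ]] [array([0.50208368, 0.12689917, 0.036     ])]
knob_right [[ 0.49836286 -0.10142291  0.        ]] []
jar [0.3421712 0.2713094 0.03     ]
sanding_block [ 0.33399468 -0.20624753  0.03      ]
```

```bash
cat >> h.py <<'E'
def pose():
    s=state(); w,x,y,z=s['tool_rot']; return s['tool_pos'],2*np.arctan2(y,x)
def rel(x,y,z,phi):
    t,f=pose(); d=np.array([x,y,z])-t; c,s=np.cos(f),np.sin(f)
    turn=(f-phi+np.pi)%(2*np.pi)-np.pi
    print('from',t.round(4),round(f,4),'-> dx %.1f dy %.1f dz %.1f turn %.3f'%(*(1e3*np.array([d@[c,s,0],d@[s,-c,0],-d[2]])),turn))
E
python3 - <<'E'
from h import *
rel(.498,-.1015,.16,-.021)
E
```

```text
from [ 0.206  -0.5901  0.2503] 0.3358 -> dx 436.7 dy -365.0 dz 90.3 turn 0.357
```

Emit:
{"fn": "apply_moves", "kwargs": {"series": [{"dx": 146, "dy": -122}, {"dx": 146, "dy": -122}, {"dx": 146, "dy": -122}, {"dx": 146, "dy": -122}, {"dx": 146, "dy": -122}]}}

```text
invalid input at $.series[0]: expected keys jaw, dx, dy, dz, turn
```

Emit:
{"fn": "apply_moves", "kwargs": {"series": [{"dx": 146, "dy": -122}, {"dx": 146, "dy": -122}, {"dx": 146, "dy": -122}, {"dx": 146, "dy": -122}, {"dx": 146, "dy": -122}]}}

```text
invalid input at $.series[0]: expected keys jaw, dx, dy, dz, turn
```

Emit:
{"fn": "apply_moves", "kwargs": {"series": [{"dx": 145, "dy": -121, "dz": 60, "turn": 0.357}, {"dx": 145, "dy": -121, "dz": 60, "turn": 0.357}, {"dx": 145, "dy": -121, "dz": 60, "turn": 0.357}, {"dx": 145, "dy": -121, "dz": 60, "turn": 0.357}, {"dx": 145, "dy": -121, "dz": 60, "turn": 0.357}]}}

```text
invalid input at $.series[0]: expected keys jaw, dx, dy, dz, turn
```

Run:
```python
from h import *
p=grab_frame('wrist'); save(p,'w1.png')
K=[mask(p,k) for k in('knob_right','knob_left')]
for k in K:
    if k: print(back(p,k[1],.045))
rel(.498,-.1015,.036,-.021)
```

```text
from [ 0.2059 -0.5901  0.2503] 0.3358 -> dx 436.7 dy -365.1 dz 214.3 turn 0.357
```

View pics/w1.png

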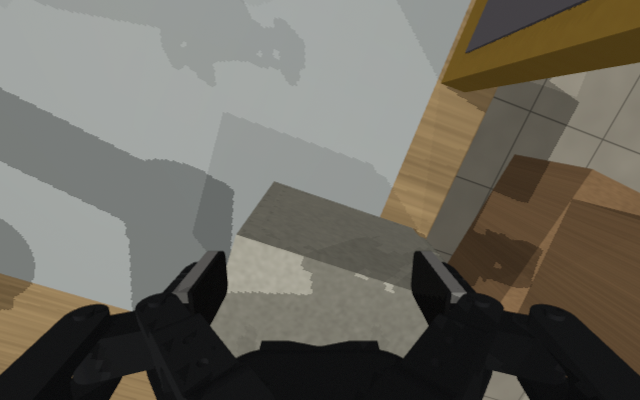

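All five keys are needed in every row, so nothing moved; the wrist view shows the fingers over the table edge. Retrying.

Emit:
{"fn": "apply_moves", "kwargs": {"series": [{"jaw": 0, "dx": 146, "dy": -122, "dz": 0, "turn": 0}, {"jaw": 0, "dx": 146, "dy": -122, "dz": 0, "turn": 0}, {"jaw": 0, "dx": 146, "dy": -122, "dz": 0, "turn": 0}, {"jaw": 0, "dx": 146, "dy": -122, "dz": 0, "turn": 0}, {"jaw": 0, "dx": 146, "dy": -122, "dz": 0, "turn": 0}]}}

```text
time: 2.67
tool_pos: [0.305, -0.4237, 0.2503]
tool_rot: [-0.0, 0.986, 0.168, 0.0]
contact_force: [0.1, -0.7, -0.5]
gripper_width: 0.999
grasp_force: 0.0
```

Emit:
{"fn": "apply_moves", "kwargs": {"series": [{"jaw": 0, "dx": 146, "dy": -122, "dz": 0, "turn": 0}, {"jaw": 0, "dx": 146, "dy": -122, "dz": 0, "turn": 0}, {"jaw": 0, "dx": 146, "dy": -122, "dz": 0, "turn": 0}, {"jaw": 0, "dx": 146, "dy": -122, "dz": 0, "turn": 0}, {"jaw": 0, "dx": 146, "dy": -122, "dz": 0, "turn": 0}]}}

```text
time: 3.08
tool_pos: [0.4025, -0.2603, 0.2506]
tool_rot: [-0.0, 0.986, 0.168, 0.001]
contact_force: [0.2, -0.6, 0.3]
gripper_width: 0.998
grasp_force: 0.0
```

Emit:
{"fn": "apply_moves", "kwargs": {"series": [{"jaw": 0, "dx": 145, "dy": -121, "dz": 60, "turn": 0.357}, {"jaw": 0, "dx": 145, "dy": -121, "dz": 60, "turn": 0.357}, {"jaw": 0, "dx": 145, "dy": -121, "dz": 60, "turn": 0.357}, {"jaw": 0, "dx": 145, "dy": -121, "dz": 60, "turn": 0.357}, {"jaw": 0, "dx": 145, "dy": -121, "dz": 60, "turn": 0.357}]}}

```text
time: 3.5
tool_pos: [0.4968, -0.1037, 0.1917]
tool_rot: [0.0, 1.0, -0.011, 0.001]
contact_force: [-0.0, -1.1, 0.1]
gripper_width: 1.0
grasp_force: 0.0
```

Run:
```python
from h import *
p=grab_frame('wrist'); save(p,'w2.png')
for k in('knob_right','knob_left'):
    k=mask(p,k)
    if k: print(k[1],back(p,k[1],.045))
T=np.array(p['camera_from_world']);print(-T[:3,:3].T@T[:3,3])
rel(.498,-.1015,.036,-.021)
```

```text
[316.65 180.25] [[ 0.50918589 -0.10249398  0.045     ]]
[ 0.56299839 -0.10587806  0.31630669]
from [ 0.496  -0.1028  0.1903] -0.0162 -> dx 2.0 dy -1.3 dz 154.3 turn 0.005
```

View pics/w2.png

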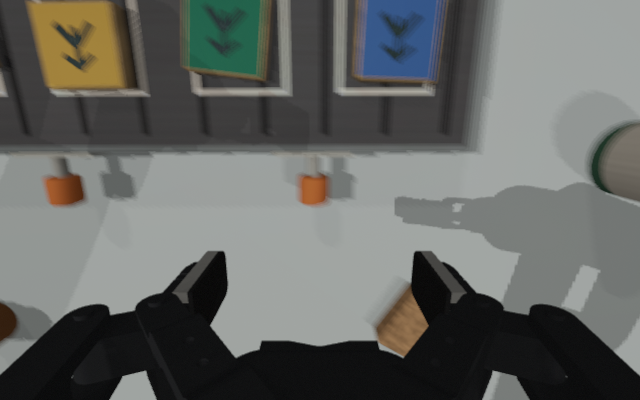

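The wrist view shows the right knob at about (313,190), agreeing with the fit. Descend, then close.

Emit:
{"fn": "apply_moves", "kwargs": {"series": [{"jaw": 0, "dx": 3, "dy": -1, "dz": 40, "turn": 0}, {"jaw": 0, "dx": 3, "dy": -1, "dz": 80, "turn": 0}, {"jaw": 0, "dx": 3, "dy": -1, "dz": 120, "turn": 0}, {"jaw": 0, "dx": 3, "dy": -1, "dz": 150, "turn": 0}, {"jaw": 0.3, "dx": 3, "dy": -1, "dz": 154, "turn": 0}]}}

```text
time: 4.07
tool_pos: [0.4942, -0.1039, 0.032]
tool_rot: [-0.002, 1.0, -0.011, -0.005]
contact_force: [-1.4, 0.7, -1.3]
gripper_width: 0.883
grasp_force: 0.0
```

Emit:
{"fn": "apply_moves", "kwargs": {"series": [{"jaw": 1, "dx": 0, "dy": 0, "dz": 0, "turn": 0}, {"jaw": 1, "dx": 0, "dy": 0, "dz": 0, "turn": 0}, {"jaw": 1, "dx": 0, "dy": 0, "dz": 0, "turn": 0}, {"jaw": 1, "dx": 0, "dy": 0, "dz": 0, "turn": 0}, {"jaw": 1, "dx": 0, "dy": 0, "dz": 0, "turn": 0}]}}

```text
time: 4.48
tool_pos: [0.5014, -0.1021, 0.0416]
tool_rot: [-0.003, 1.0, -0.011, 0.002]
contact_force: [-1.0, 13.6, 10.4]
gripper_width: 0.306
grasp_force: 58.5
```

Emit:
{"fn": "apply_moves", "kwargs": {"series": [{"jaw": 1, "dx": 0, "dy": 0, "dz": 0, "turn": 0}, {"jaw": 1, "dx": 0, "dy": 0, "dz": 0, "turn": 0}, {"jaw": 1, "dx": 0, "dy": 0, "dz": 0, "turn": 0}, {"jaw": 1, "dx": 0, "dy": 0, "dz": 0, "turn": 0}, {"jaw": 1, "dx": 0, "dy": 0, "dz": 0, "turn": 0}]}}

```text
time: 4.9
tool_pos: [0.5014, -0.102, 0.0416]
tool_rot: [-0.003, 1.0, -0.011, 0.002]
contact_force: [-2.3, 11.8, 10.1]
gripper_width: 0.306
grasp_force: 58.6
```

Gripped. Pull 42 mm toward −x.

Emit:
{"fn": "apply_moves", "kwargs": {"series": [{"jaw": 1, "dx": -12, "dy": 0, "dz": 0, "turn": 0}, {"jaw": 1, "dx": -24, "dy": 0, "dz": 0, "turn": 0}, {"jaw": 1, "dx": -34, "dy": 0, "dz": 0, "turn": 0}, {"jaw": 1, "dx": -42, "dy": 0, "dz": 0, "turn": 0}, {"jaw": 1, "dx": -42, "dy": 0, "dz": 0, "turn": 0}]}}

```text
time: 5.32
tool_pos: [0.4613, -0.1012, 0.0417]
tool_rot: [-0.003, 1.0, -0.012, 0.007]
contact_force: [9.5, 14.6, 1.4]
gripper_width: 0.301
grasp_force: 62.8
```

Emit:
{"fn": "apply_moves", "kwargs": {"series": [{"jaw": 1, "dx": 0, "dy": 0, "dz": 0, "turn": 0}, {"jaw": 0, "dx": 0, "dy": 0, "dz": 0, "turn": 0}, {"jaw": 0, "dx": 0, "dy": 0, "dz": 0, "turn": 0}, {"jaw": 0, "dx": 0, "dy": 0, "dz": 0, "turn": 0}, {"jaw": 0, "dx": 0, "dy": 0, "dz": 0, "turn": 0}]}}

```text
time: 5.73
tool_pos: [0.4576, -0.104, 0.0387]
tool_rot: [0.0, 1.0, -0.011, 0.001]
contact_force: [-0.7, 0.1, -1.0]
gripper_width: 0.859
grasp_force: 0.0
```

Emit:
{"fn": "apply_moves", "kwargs": {"series": [{"jaw": 0, "dx": 0, "dy": 0, "dz": 0, "turn": 0}, {"jaw": 0, "dx": 0, "dy": 0, "dz": 0, "turn": 0}, {"jaw": 0, "dx": 0, "dy": 0, "dz": -40, "turn": 0}, {"jaw": 0, "dx": 0, "dy": 0, "dz": -80, "turn": 0}, {"jaw": 0, "dx": 0, "dy": 0, "dz": -80, "turn": 0}]}}

```text
time: 6.15
tool_pos: [0.4617, -0.1055, 0.1258]
tool_rot: [0.003, 1.0, -0.011, 0.006]
contact_force: [1.6, -0.6, 1.2]
gripper_width: 1.002
grasp_force: 0.0
```

Run:
```python
from h import *
p=grab_frame('top')
for k in('knob_right','knob_left'):
    print([(round(o['conf'],2),[int(v) for v in o['extent']],back(p,[(o['extent'][0]+o['extent'][2])/2,(o['extent'][1]+o['extent'][3])/2],.036)[0].round(3)) for o in spotter.outline_of(p,k)][:3])
rel(.503,.1285,.12,-.021)
```

```text
[]
[]
from [ 0.4573 -0.1037  0.1181] -0.0214 -> dx 40.8 dy -233.1 dz -1.9 turn -0.000
```

Emit:
{"fn": "apply_moves", "kwargs": {"series": [{"jaw": 0, "dx": 20, "dy": -117, "dz": 0, "turn": 0}, {"jaw": 0, "dx": 20, "dy": -117, "dz": 0, "turn": 0}, {"jaw": 0, "dx": 20, "dy": -117, "dz": 0, "turn": 0}, {"jaw": 0, "dx": 41, "dy": -233, "dz": 0, "turn": 0}, {"jaw": 0, "dx": 41, "dy": -233, "dz": 0, "turn": 0}]}}

```text
time: 6.72
tool_pos: [0.4947, 0.0963, 0.1155]
tool_rot: [0.0, 1.0, -0.011, -0.002]
contact_force: [0.8, -0.5, -0.4]
gripper_width: 0.998
grasp_force: 0.0
```

Emit:
{"fn": "apply_moves", "kwargs": {"series": [{"jaw": 0, "dx": 21, "dy": -33, "dz": 0, "turn": 0}, {"jaw": 0, "dx": 21, "dy": -33, "dz": 0, "turn": 0}, {"jaw": 0, "dx": 21, "dy": -33, "dz": 0, "turn": 0}, {"jaw": 0, "dx": 21, "dy": -33, "dz": 0, "turn": 0}, {"jaw": 0, "dx": 21, "dy": -33, "dz": 0, "turn": 0}]}}

```text
time: 7.13
tool_pos: [0.5167, 0.1264, 0.1164]
tool_rot: [0.0, 1.0, -0.011, -0.001]
contact_force: [-0.3, 0.2, 0.5]
gripper_width: 1.0
grasp_force: 0.0
```

Run:
```python
from h import *
rel(.502,.1285,.038,-.021)
```

```text
from [0.5167 0.1264 0.1164] -0.0223 -> dx -14.7 dy -1.8 dz 78.4 turn -0.001
```

Emit:
{"fn": "apply_moves", "kwargs": {"series": [{"jaw": 0, "dx": -15, "dy": -2, "dz": 20, "turn": 0}, {"jaw": 0, "dx": -15, "dy": -2, "dz": 55, "turn": 0}, {"jaw": 0, "dx": -15, "dy": -2, "dz": 78, "turn": 0}, {"jaw": 0.5, "dx": -15, "dy": -2, "dz": 78, "turn": 0}, {"jaw": 1, "dx": -15, "dy": -2, "dz": 78, "turn": 0}]}}

```text
time: 7.55
tool_pos: [0.5012, 0.1285, 0.0385]
tool_rot: [0.0, 1.0, -0.011, -0.002]
contact_force: [0.3, -0.5, 0.1]
gripper_width: 0.75
grasp_force: 0.0
```

Emit:
{"fn": "apply_moves", "kwargs": {"series": [{"jaw": 1, "dx": 0, "dy": 0, "dz": 0, "turn": 0}, {"jaw": 1, "dx": 0, "dy": 0, "dz": 0, "turn": 0}, {"jaw": 1, "dx": 0, "dy": 0, "dz": 0, "turn": 0}, {"jaw": 1, "dx": 0, "dy": 0, "dz": 0, "turn": 0}, {"jaw": 1, "dx": 0, "dy": 0, "dz": 0, "turn": 0}]}}

```text
time: 7.97
tool_pos: [0.5046, 0.1283, 0.0424]
tool_rot: [0.002, 1.0, -0.01, 0.002]
contact_force: [-2.3, -6.6, 6.2]
gripper_width: 0.302
grasp_force: 58.9
```

Emit:
{"fn": "apply_moves", "kwargs": {"series": [{"jaw": 1, "dx": -12, "dy": 0, "dz": 0, "turn": 0}, {"jaw": 1, "dx": -24, "dy": 0, "dz": 0, "turn": 0}, {"jaw": 1, "dx": -34, "dy": 0, "dz": 0, "turn": 0}, {"jaw": 1, "dx": -42, "dy": 0, "dz": 0, "turn": 0}, {"jaw": 1, "dx": -42, "dy": 0, "dz": 0, "turn": 0}]}}

```text
time: 8.38
tool_pos: [0.4644, 0.1291, 0.0425]
tool_rot: [0.002, 1.0, -0.01, 0.006]
contact_force: [8.3, -6.7, -4.1]
gripper_width: 0.306
grasp_force: 63.2
```

Emit:
{"fn": "apply_moves", "kwargs": {"series": [{"jaw": 1, "dx": 0, "dy": 0, "dz": 0, "turn": 0}, {"jaw": 0, "dx": 0, "dy": 0, "dz": 0, "turn": 0}, {"jaw": 0, "dx": 0, "dy": 0, "dz": 0, "turn": 0}, {"jaw": 0, "dx": 0, "dy": 0, "dz": 0, "turn": 0}, {"jaw": 0, "dx": 0, "dy": 0, "dz": 0, "turn": 0}]}}

```text
time: 8.8
tool_pos: [0.4611, 0.1307, 0.0402]
tool_rot: [-0.0, 1.0, -0.011, 0.0]
contact_force: [0.5, -0.7, -0.2]
gripper_width: 0.856
grasp_force: 0.0
```

Emit:
{"fn": "apply_moves", "kwargs": {"series": [{"jaw": 0, "dx": 0, "dy": 0, "dz": 0, "turn": 0}, {"jaw": 0, "dx": 0, "dy": 0, "dz": 0, "turn": 0}, {"jaw": 0, "dx": 0, "dy": 0, "dz": -40, "turn": 0}, {"jaw": 0, "dx": 0, "dy": 0, "dz": -80, "turn": 0}, {"jaw": 0, "dx": 0, "dy": 0, "dz": -120, "turn": 0}]}}

```text
time: 9.22
tool_pos: [0.4597, 0.1305, 0.1601]
tool_rot: [0.0, 1.0, -0.011, -0.001]
contact_force: [1.7, 0.6, 0.1]
gripper_width: 1.001
grasp_force: 0.0
```

Run:
```python
from h import *
p=grab_frame('side'); save(p,'s2.png')
for y in (.115,-.115):
  for x in (-.12,-.16): print(y,x,proj(p,place(np.array([[x,y,.036]]),.6207,.011,-.021,0)).round(0))
rel(.485,.407,.21,.06)
```

```text
0.115 -0.12 [[298. 239.]]
0.115 -0.16 [[314. 243.]]
-0.115 -0.12 [[328. 187.]]
-0.115 -0.16 [[341. 190.]]
from [0.4653 0.1312 0.1705] -0.0208 -> dx 14.0 dy -276.1 dz -39.5 turn -0.081
```

View pics/s2.png

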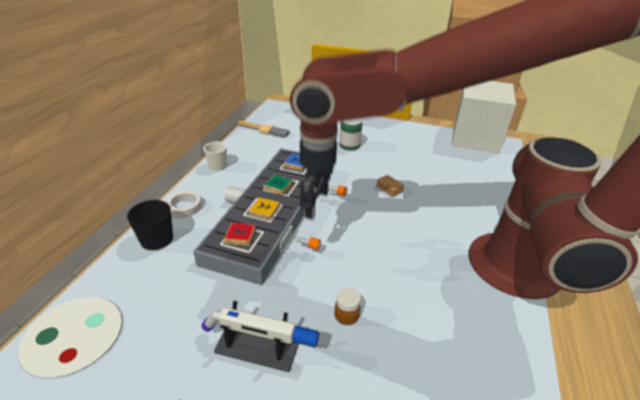

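Both knobs show at (314,243) and (342,190), matching fully out. On to the wand.

Emit:
{"fn": "apply_moves", "kwargs": {"series": [{"jaw": 0, "dx": 7, "dy": -138, "dz": -20, "turn": 0}, {"jaw": 0, "dx": 7, "dy": -138, "dz": -20, "turn": 0}, {"jaw": 0, "dx": 7, "dy": -138, "dz": -20, "turn": 0}, {"jaw": 0, "dx": 7, "dy": -138, "dz": -20, "turn": 0}, {"jaw": 0, "dx": 7, "dy": -138, "dz": -20, "turn": 0}]}}

```text
time: 9.68
tool_pos: [0.4709, 0.2712, 0.1804]
tool_rot: [-0.001, 1.0, -0.008, 0.001]
contact_force: [0.3, -0.5, -0.0]
gripper_width: 0.999
grasp_force: 0.0
```

Emit:
{"fn": "apply_moves", "kwargs": {"series": [{"jaw": 0, "dx": 7, "dy": -138, "dz": -60, "turn": -0.08}, {"jaw": 0, "dx": 7, "dy": -138, "dz": -60, "turn": -0.08}, {"jaw": 0, "dx": 7, "dy": -138, "dz": -60, "turn": -0.08}, {"jaw": 0, "dx": 7, "dy": -138, "dz": -60, "turn": -0.08}, {"jaw": 0, "dx": 7, "dy": -138, "dz": -60, "turn": -0.08}]}}

```text
time: 10.1
tool_pos: [0.4817, 0.4092, 0.2423]
tool_rot: [-0.002, 1.0, 0.031, 0.002]
contact_force: [0.2, 0.5, 1.0]
gripper_width: 1.0
grasp_force: 0.0
```

Emit:
{"fn": "apply_moves", "kwargs": {"series": [{"jaw": 0, "dx": 0, "dy": 0, "dz": 0, "turn": 0}, {"jaw": 0, "dx": 0, "dy": 0, "dz": 0, "turn": 0}, {"jaw": 0, "dx": 0, "dy": 0, "dz": 0, "turn": 0}]}}

```text
time: 10.35
tool_pos: [0.4804, 0.4041, 0.2381]
tool_rot: [0.001, 1.0, 0.029, -0.001]
contact_force: [0.3, -0.5, -0.2]
gripper_width: 1.004
grasp_force: 0.0
```

Run:
```python
from h import *
p=grab_frame('wrist'); t=grab_frame('top'); q=grab_frame('side')
for x in (-.115,-.07,.07):
    print(x,proj(p,place(np.array([[x,-.012,.032],[x,.012,.032]]),.485,.407,.06,.055)).round(0).tolist())
for n,i in (('w',p),('t',t),('s',q)):
    m=mask(i,'wand')
    if m: print(n,m[1],fit([(i,m[0])],WA,[.485,.407,.06],.055))
a=p['pixels'][:, :, ::-1]; cv2.imwrite('pics/w3.png',a)
rel(.485,.407,.21,.06)
```

```text
-0.115 [[328.0, 298.0], [304.0, 298.0]]
-0.07 [[328.0, 257.0], [303.0, 257.0]]
0.07 [[329.0, 106.0], [301.0, 106.0]]
t [198.35 215.5 ] (array([0.488929  , 0.40685256, 0.07721242]), np.float64(0.36676217765042984))
s [259.9  328.35] (array([0.48489638, 0.40716828, 0.05936995]), np.float64(0.22989898989898994))
from [0.4807 0.4055 0.2395] 0.058 -> dx 4.4 dy -1.2 dz 29.5 turn -0.002
```

View pics/w3.png

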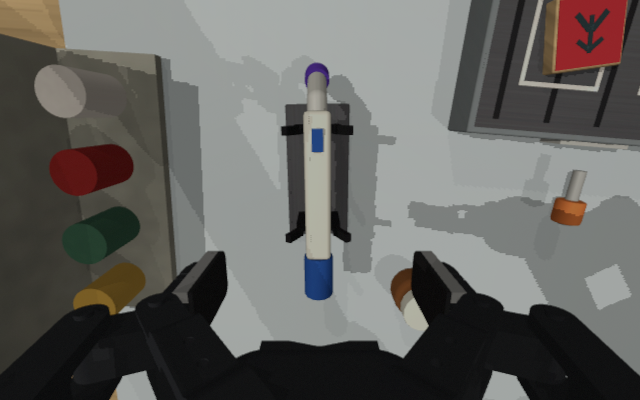

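The wrist view shows the grip spanning rows 110–257 at column 317, about 2 mm from the prediction. Refined wand pose: (0.483, 0.405), yaw 0.06.

Emit:
{"fn": "apply_moves", "kwargs": {"series": [{"jaw": 0, "dx": 2.5, "dy": 0.5, "dz": 40, "turn": 0}, {"jaw": 0, "dx": 2.5, "dy": 0.5, "dz": 80, "turn": 0}, {"jaw": 0, "dx": 2.5, "dy": 0.5, "dz": 120, "turn": 0}, {"jaw": 0, "dx": 2.5, "dy": 0.5, "dz": 150, "turn": 0}, {"jaw": 0, "dx": 2.5, "dy": 0.5, "dz": 167, "turn": 0}]}}

```text
time: 11.07
tool_pos: [0.4807, 0.4039, 0.0675]
tool_rot: [0.002, 1.0, 0.029, -0.003]
contact_force: [-0.2, -0.6, -0.3]
gripper_width: 1.0
grasp_force: 0.0
```

Emit:
{"fn": "apply_moves", "kwargs": {"series": [{"jaw": 0, "dx": 0, "dy": 0, "dz": 0, "turn": 0}, {"jaw": 0.3, "dx": 0, "dy": 0, "dz": 0, "turn": 0}, {"jaw": 0.5, "dx": 0, "dy": 0, "dz": 0, "turn": 0}, {"jaw": 0.6, "dx": 0, "dy": 0, "dz": 0, "turn": 0}, {"jaw": 0.6, "dx": 0, "dy": 0, "dz": 0, "turn": 0}]}}

```text
time: 11.48
tool_pos: [0.4846, 0.4067, 0.0753]
tool_rot: [-0.001, 1.0, 0.029, 0.002]
contact_force: [0.1, -1.2, -0.4]
gripper_width: 0.454
grasp_force: 0.0
```

Emit:
{"fn": "apply_moves", "kwargs": {"series": [{"jaw": 0.65, "dx": 0, "dy": 0, "dz": 0, "turn": 0}, {"jaw": 0.7, "dx": 0, "dy": 0, "dz": 0, "turn": 0}, {"jaw": 1, "dx": 0, "dy": 0, "dz": 0, "turn": 0}, {"jaw": 1, "dx": 0, "dy": 0, "dz": 0, "turn": 0}, {"jaw": 1, "dx": 0, "dy": 0, "dz": 0, "turn": 0}]}}

```text
time: 11.9
tool_pos: [0.4838, 0.4061, 0.074]
tool_rot: [-0.0, 1.0, 0.029, 0.001]
contact_force: [0.7, -0.7, 5.8]
gripper_width: 0.267
grasp_force: 59.7
```

Emit:
{"fn": "apply_moves", "kwargs": {"series": [{"jaw": 1, "dx": 0, "dy": 0, "dz": 0, "turn": 0}, {"jaw": 1, "dx": 0, "dy": 0, "dz": 0, "turn": 0}, {"jaw": 1, "dx": 0, "dy": 0, "dz": 0, "turn": 0}, {"jaw": 1, "dx": 0, "dy": 0, "dz": 0, "turn": 0}, {"jaw": 1, "dx": 0, "dy": 0, "dz": 0, "turn": 0}]}}

```text
time: 12.32
tool_pos: [0.4838, 0.4062, 0.074]
tool_rot: [-0.0, 1.0, 0.029, 0.001]
contact_force: [-0.7, -0.9, 5.5]
gripper_width: 0.272
grasp_force: 59.7
```

Run:
```python
from h import *
rel(.483,.405,.072,.06)
```

```text
from [0.4838 0.4062 0.074 ] 0.0588 -> dx -0.9 dy 1.1 dz 2.0 turn -0.001
```

Emit:
{"fn": "apply_moves", "kwargs": {"series": [{"jaw": 1, "dx": 0, "dy": 0, "dz": -20, "turn": 0}, {"jaw": 1, "dx": 0, "dy": 0, "dz": -45, "turn": 0}, {"jaw": 1, "dx": 0, "dy": 0, "dz": -75, "turn": 0}, {"jaw": 1, "dx": 0, "dy": 0, "dz": -105, "turn": 0}, {"jaw": 1, "dx": 0, "dy": 0, "dz": -138, "turn": 0}]}}

```text
time: 12.73
tool_pos: [0.482, 0.405, 0.2096]
tool_rot: [0.001, 1.0, 0.029, -0.002]
contact_force: [-0.0, 0.4, -1.9]
gripper_width: 0.273
grasp_force: 59.0
```

Emit:
{"fn": "apply_moves", "kwargs": {"series": [{"jaw": 1, "dx": 0, "dy": 0, "dz": 0, "turn": 0}, {"jaw": 1, "dx": 0, "dy": 0, "dz": 0, "turn": 0}, {"jaw": 1, "dx": 0, "dy": 0, "dz": 0, "turn": 0}]}}

```text
time: 12.98
tool_pos: [0.4824, 0.4053, 0.2087]
tool_rot: [0.001, 1.0, 0.029, -0.001]
contact_force: [-0.7, 0.9, -2.9]
gripper_width: 0.268
grasp_force: 59.2
```

```bash
cat >> h.py <<'E'
POS=dict(red=[.6308,.1787,.22],yellow=[.6173,.0716,-.045],green=[.6239,-.0387,-.14],blue=[.616,-.1685,-.02])
HSV=dict(red=((170,178),(0,6)),yellow=((15,32),),green=((50,85),),blue=((98,125),))
def plaques(cams,names=POS):
    for cn in cams:
        p=grab_frame(cn)
        for n in names:
            c=proj(p,[*POS[n][:2],.06])[0]; L=[]
            for o in spotter.outline_of(p,n):
                e=o['extent']; m=np.array([(e[0]+e[2])/2,(e[1]+e[3])/2])
                a=(e[2]-e[0])*(e[3]-e[1])
                if a<1800 and np.linalg.norm(m-c)<45: L.append((np.linalg.norm(m-c),m,o))
            if not L: print(cn,n,'none'); continue
            L.sort(key=lambda t:-t[2]['conf']); _,m,o=L[0]
            b=back(p,m,.06)[0]; r=fit([(p,o['region'])],PL,[b[0],b[1],POS[n][2]],.064)
            print(cn,n,round(o['conf'],2),r[0].round(4),round(r[1],2))
E
python3 - <<'E'
from h import *
plaques(['top','side'])
p=grab_frame('side'); save(p,'s3.png')
rel(.4523,.0716,.212,0)
E
```

```text
top red 0.76 [0.6311 0.178  0.237 ] 0.11
top yellow 0.75 [ 0.6191  0.0708 -0.021 ] 0.11
top green 0.77 [ 0.6233 -0.0387 -0.0204] 0.13
top blue 0.9 [ 0.6159 -0.1681 -0.0234] 0.08
side red 0.48 [0.6471 0.1752 0.6017] 0.93
side yellow none
side green none
side blue 0.51 [ 0.5962 -0.1658  0.3555] 0.83
from [0.4832 0.4058 0.2106] 0.0588 -> dx -50.5 dy 331.8 dz -1.4 turn 0.059
```

View pics/s3.png

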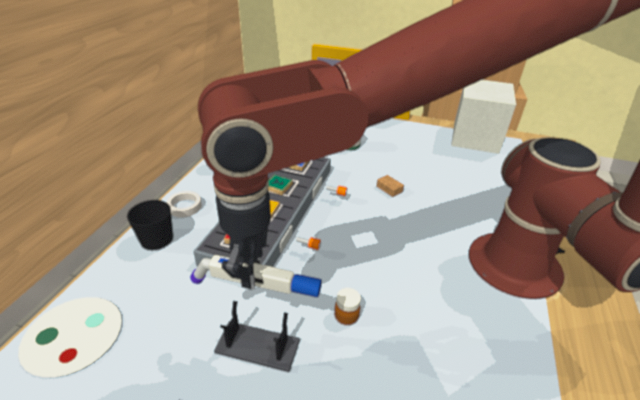

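The wand is lifted and level; plaques are unmoved. Moving to yellow.

Emit:
{"fn": "apply_moves", "kwargs": {"series": [{"jaw": 1, "dx": -5, "dy": 33, "dz": 0, "turn": 0}, {"jaw": 1, "dx": -10, "dy": 68, "dz": 0, "turn": 0}, {"jaw": 1, "dx": -15, "dy": 102, "dz": 0, "turn": 0}, {"jaw": 1, "dx": -20, "dy": 136, "dz": 0, "turn": 0}, {"jaw": 1, "dx": -25, "dy": 166, "dz": 0, "turn": 0}]}}

```text
time: 13.95
tool_pos: [0.4677, 0.2369, 0.2109]
tool_rot: [0.0, 1.0, 0.029, 0.0]
contact_force: [0.1, 0.8, -2.7]
gripper_width: 0.276
grasp_force: 59.6
```

Emit:
{"fn": "apply_moves", "kwargs": {"series": [{"jaw": 1, "dx": -5, "dy": 35, "dz": 0, "turn": 0}, {"jaw": 1, "dx": -10, "dy": 70, "dz": 0, "turn": 0.02}, {"jaw": 1, "dx": -15, "dy": 105, "dz": 0, "turn": 0.04}, {"jaw": 1, "dx": -20, "dy": 140, "dz": 0, "turn": 0.059}, {"jaw": 1, "dx": -25, "dy": 166, "dz": -1, "turn": 0.059}]}}

```text
time: 14.37
tool_pos: [0.4524, 0.0692, 0.2119]
tool_rot: [0.0, 1.0, -0.001, 0.0]
contact_force: [0.1, -0.5, -2.5]
gripper_width: 0.27
grasp_force: 59.6
```

Run:
```python
from h import *
plaques(['top'])
p=grab_frame('wrist'); save(p,'w4.png')
L=np.array([[.1042,0,-.0443],[.1642,0,-.148]]); t,f=pose(); print(place(L,t[0],t[1],f,t[2]), proj(p,place(L,t[0],t[1],f,t[2])))
rel(.4525,.071,.212,0)
```

```text
top red 0.78 [0.6302 0.1787 0.2057] 0.15
top yellow 0.87 [ 0.6199  0.0718 -0.0357] 0.11
top green 0.54 [ 0.626  -0.0391 -0.1847] 0.07
top blue 0.66 [ 0.6159 -0.1684 -0.0209] 0.1
[[0.55710646 0.07200545 0.16761166]
 [0.61710645 0.07203277 0.06391166]] [[316.7938594   37.64908966]
 [317.63290839 -15.53729457]]
from [0.4529 0.072  0.2119] 0.0005 -> dx -0.4 dy 1.0 dz -0.1 turn 0.000
```

View pics/w4.png

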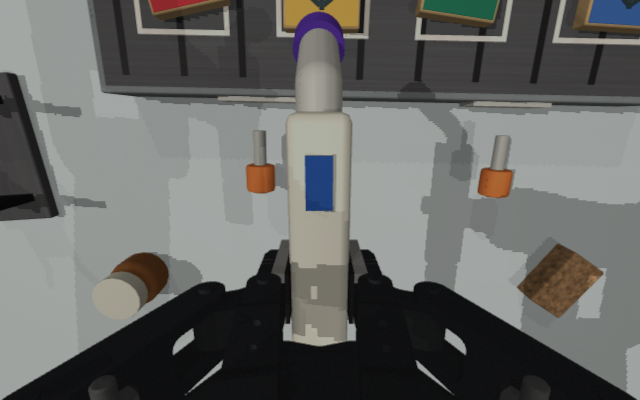

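The lens shows at (319,38) as predicted, aimed at yellow. Hold.

Emit:
{"fn": "apply_moves", "kwargs": {"series": [{"jaw": 1, "dx": 1, "dy": 0, "dz": 0, "turn": 0}, {"jaw": 1, "dx": 1, "dy": 0, "dz": 0, "turn": 0}, {"jaw": 1, "dx": 1, "dy": 0, "dz": 0, "turn": 0}, {"jaw": 1, "dx": 1, "dy": 0, "dz": 0, "turn": 0}, {"jaw": 1, "dx": 1, "dy": 0, "dz": 0, "turn": 0}]}}

```text
time: 15.08
tool_pos: [0.4538, 0.0718, 0.2116]
tool_rot: [-0.0, 1.0, 0.0, -0.0]
contact_force: [0.7, 0.5, -2.5]
gripper_width: 0.27
grasp_force: 59.8
```

Emit:
{"fn": "apply_moves", "kwargs": {"series": [{"jaw": 1, "dx": 0, "dy": 0, "dz": 0, "turn": 0}, {"jaw": 1, "dx": 0, "dy": 0, "dz": 0, "turn": 0}, {"jaw": 1, "dx": 0, "dy": 0, "dz": 0, "turn": 0}, {"jaw": 1, "dx": 0, "dy": 0, "dz": 0, "turn": 0}, {"jaw": 1, "dx": 0, "dy": 0, "dz": 0, "turn": 0}]}}

```text
time: 15.5
tool_pos: [0.4538, 0.0714, 0.2117]
tool_rot: [-0.0, 1.0, -0.0, 0.0]
contact_force: [0.3, -0.7, -2.5]
gripper_width: 0.273
grasp_force: 59.8
```

Emit:
{"fn": "apply_moves", "kwargs": {"series": [{"jaw": 1, "dx": 0, "dy": 0, "dz": 0, "turn": 0}, {"jaw": 1, "dx": 0, "dy": 0, "dz": 0, "turn": 0}, {"jaw": 1, "dx": 0, "dy": 0, "dz": 0, "turn": 0}, {"jaw": 1, "dx": 0, "dy": 0, "dz": 0, "turn": 0}, {"jaw": 1, "dx": 0, "dy": 0, "dz": 0, "turn": 0}]}}

```text
time: 15.92
tool_pos: [0.4538, 0.0714, 0.2117]
tool_rot: [-0.0, 1.0, -0.0, -0.0]
contact_force: [-0.3, -0.5, -2.0]
gripper_width: 0.267
grasp_force: 59.8
```

Emit:
{"fn": "apply_moves", "kwargs": {"series": [{"jaw": 1, "dx": 0, "dy": 0, "dz": 0, "turn": 0}, {"jaw": 1, "dx": 0, "dy": 0, "dz": 0, "turn": 0}, {"jaw": 1, "dx": 0, "dy": 0, "dz": 0, "turn": 0}, {"jaw": 1, "dx": 0, "dy": 0, "dz": 0, "turn": 0}, {"jaw": 1, "dx": 0, "dy": 0, "dz": 0, "turn": 0}]}}

```text
time: 16.33
tool_pos: [0.4538, 0.0714, 0.2117]
tool_rot: [-0.0, 1.0, -0.0, 0.0]
contact_force: [-0.3, 0.3, -2.7]
gripper_width: 0.272
grasp_force: 59.8
```

Emit:
{"fn": "apply_moves", "kwargs": {"series": [{"jaw": 1, "dx": 0, "dy": 0, "dz": 0, "turn": 0}, {"jaw": 1, "dx": 0, "dy": 0, "dz": 0, "turn": 0}, {"jaw": 1, "dx": 0, "dy": 0, "dz": 0, "turn": 0}, {"jaw": 1, "dx": 0, "dy": 0, "dz": 0, "turn": 0}, {"jaw": 1, "dx": 0, "dy": 0, "dz": 0, "turn": 0}]}}

```text
time: 16.75
tool_pos: [0.4538, 0.0714, 0.2117]
tool_rot: [0.0, 1.0, -0.0, -0.0]
contact_force: [-0.2, -0.2, -2.4]
gripper_width: 0.272
grasp_force: 59.8
```

Emit:
{"fn": "apply_moves", "kwargs": {"series": [{"jaw": 1, "dx": 0, "dy": 0, "dz": 0, "turn": 0}, {"jaw": 1, "dx": 0, "dy": 0, "dz": 0, "turn": 0}, {"jaw": 1, "dx": 0, "dy": 0, "dz": 0, "turn": 0}, {"jaw": 1, "dx": 0, "dy": 0, "dz": 0, "turn": 0}, {"jaw": 1, "dx": 0, "dy": 0, "dz": 0, "turn": 0}]}}

```text
time: 17.17
tool_pos: [0.4538, 0.0714, 0.2117]
tool_rot: [-0.0, 1.0, -0.0, 0.0]
contact_force: [-0.9, 1.3, -2.1]
gripper_width: 0.274
grasp_force: 59.8
```

Emit:
{"fn": "apply_moves", "kwargs": {"series": [{"jaw": 1, "dx": 0, "dy": 0, "dz": 0, "turn": 0}, {"jaw": 1, "dx": 0, "dy": 0, "dz": 0, "turn": 0}, {"jaw": 1, "dx": 0, "dy": 0, "dz": 0, "turn": 0}, {"jaw": 1, "dx": 0, "dy": 0, "dz": 0, "turn": 0}, {"jaw": 1, "dx": 0, "dy": 0, "dz": 0, "turn": 0}]}}

```text
time: 17.58
tool_pos: [0.4538, 0.0714, 0.2117]
tool_rot: [-0.0, 1.0, -0.0, 0.0]
contact_force: [-0.3, -0.4, -1.8]
gripper_width: 0.272
grasp_force: 59.8
```

Emit:
{"fn": "apply_moves", "kwargs": {"series": [{"jaw": 1, "dx": 0, "dy": 0, "dz": 0, "turn": 0}, {"jaw": 1, "dx": 0, "dy": 0, "dz": 0, "turn": 0}, {"jaw": 1, "dx": 0, "dy": 0, "dz": 0, "turn": 0}, {"jaw": 1, "dx": 0, "dy": 0, "dz": 0, "turn": 0}, {"jaw": 1, "dx": 0, "dy": 0, "dz": 0, "turn": 0}]}}

```text
time: 18.0
tool_pos: [0.4538, 0.0714, 0.2117]
tool_rot: [-0.0, 1.0, -0.0, -0.0]
contact_force: [-0.7, 0.4, -2.9]
gripper_width: 0.274
grasp_force: 59.8
```

Run:
```python
from h import *
plaques(['top'])
rel(.625-.165,-.039,.212,0)
```

```text
top red 0.56 [0.6324 0.1778 0.2325] 0.13
top yellow 0.88 [ 0.6161  0.0675 -0.0306] 0.07
top green 0.86 [ 0.6232 -0.0395 -0.0146] 0.12
top blue 0.52 [ 0.6161 -0.1686 -0.0218] 0.1
from [0.4538 0.0714 0.2117] -0.0002 -> dx 6.2 dy 110.4 dz -0.3 turn -0.000
```

Emit:
{"fn": "apply_moves", "kwargs": {"series": [{"jaw": 1, "dx": 2, "dy": 28, "dz": 0, "turn": 0}, {"jaw": 1, "dx": 4, "dy": 62, "dz": 0, "turn": 0}, {"jaw": 1, "dx": 5, "dy": 92, "dz": 0, "turn": 0}, {"jaw": 1, "dx": 6, "dy": 110.5, "dz": 0, "turn": 0}, {"jaw": 1, "dx": 6, "dy": 110.5, "dz": 0, "turn": 0}]}}

```text
time: 18.67
tool_pos: [0.4599, -0.042, 0.2119]
tool_rot: [0.001, 1.0, -0.002, 0.0]
contact_force: [0.4, -0.1, -2.3]
gripper_width: 0.274
grasp_force: 60.2
```

Emit:
{"fn": "apply_moves", "kwargs": {"series": [{"jaw": 1, "dx": 0, "dy": 0, "dz": 0, "turn": 0}, {"jaw": 1, "dx": 0, "dy": 0, "dz": 0, "turn": 0}, {"jaw": 1, "dx": 0, "dy": 0, "dz": 0, "turn": 0}, {"jaw": 1, "dx": 0, "dy": 0, "dz": 0, "turn": 0}, {"jaw": 1, "dx": 0, "dy": 0, "dz": 0, "turn": 0}]}}

```text
time: 19.08
tool_pos: [0.4597, -0.0383, 0.2117]
tool_rot: [-0.0, 1.0, 0.001, -0.0]
contact_force: [-0.1, 0.9, -1.5]
gripper_width: 0.28
grasp_force: 60.2
```

Emit:
{"fn": "apply_moves", "kwargs": {"series": [{"jaw": 1, "dx": 0, "dy": 0, "dz": 0, "turn": 0}, {"jaw": 1, "dx": 0, "dy": 0, "dz": 0, "turn": 0}, {"jaw": 1, "dx": 0, "dy": 0, "dz": 0, "turn": 0}, {"jaw": 1, "dx": 0, "dy": 0, "dz": 0, "turn": 0}, {"jaw": 1, "dx": 0, "dy": 0, "dz": 0, "turn": 0}]}}

```text
time: 19.5
tool_pos: [0.4598, -0.039, 0.2117]
tool_rot: [-0.0, 1.0, -0.0, -0.0]
contact_force: [0.1, -0.6, -3.2]
gripper_width: 0.267
grasp_force: 60.2
```

Emit:
{"fn": "apply_moves", "kwargs": {"series": [{"jaw": 1, "dx": 0, "dy": 0, "dz": 0, "turn": 0}, {"jaw": 1, "dx": 0, "dy": 0, "dz": 0, "turn": 0}, {"jaw": 1, "dx": 0, "dy": 0, "dz": 0, "turn": 0}, {"jaw": 1, "dx": 0, "dy": 0, "dz": 0, "turn": 0}, {"jaw": 1, "dx": 0, "dy": 0, "dz": 0, "turn": 0}]}}

```text
time: 19.92
tool_pos: [0.4598, -0.0391, 0.2117]
tool_rot: [0.0, 1.0, -0.0, 0.0]
contact_force: [-0.4, 0.5, -2.5]
gripper_width: 0.271
grasp_force: 60.2
```

Emit:
{"fn": "apply_moves", "kwargs": {"series": [{"jaw": 1, "dx": 0, "dy": 0, "dz": 0, "turn": 0}, {"jaw": 1, "dx": 0, "dy": 0, "dz": 0, "turn": 0}, {"jaw": 1, "dx": 0, "dy": 0, "dz": 0, "turn": 0}, {"jaw": 1, "dx": 0, "dy": 0, "dz": 0, "turn": 0}, {"jaw": 1, "dx": 0, "dy": 0, "dz": 0, "turn": 0}]}}

```text
time: 20.33
tool_pos: [0.4598, -0.0391, 0.2117]
tool_rot: [-0.0, 1.0, -0.0, -0.0]
contact_force: [0.6, 0.3, -1.6]
gripper_width: 0.269
grasp_force: 60.2
```

Emit:
{"fn": "apply_moves", "kwargs": {"series": [{"jaw": 1, "dx": 0, "dy": 0, "dz": 0, "turn": 0}, {"jaw": 1, "dx": 0, "dy": 0, "dz": 0, "turn": 0}, {"jaw": 1, "dx": 0, "dy": 0, "dz": 0, "turn": 0}, {"jaw": 1, "dx": 0, "dy": 0, "dz": 0, "turn": 0}, {"jaw": 1, "dx": 0, "dy": 0, "dz": 0, "turn": 0}]}}

```text
time: 20.75
tool_pos: [0.4598, -0.0391, 0.2117]
tool_rot: [0.0, 1.0, -0.0, 0.0]
contact_force: [-0.1, 0.3, -1.8]
gripper_width: 0.273
grasp_force: 60.2
```

Emit:
{"fn": "apply_moves", "kwargs": {"series": [{"jaw": 1, "dx": 0, "dy": 0, "dz": 0, "turn": 0}, {"jaw": 1, "dx": 0, "dy": 0, "dz": 0, "turn": 0}, {"jaw": 1, "dx": 0, "dy": 0, "dz": 0, "turn": 0}, {"jaw": 1, "dx": 0, "dy": 0, "dz": 0, "turn": 0}, {"jaw": 1, "dx": 0, "dy": 0, "dz": 0, "turn": 0}]}}

```text
time: 21.17
tool_pos: [0.4598, -0.0391, 0.2117]
tool_rot: [0.0, 1.0, -0.0, -0.0]
contact_force: [-0.1, 0.4, -1.7]
gripper_width: 0.269
grasp_force: 60.2
```

Emit:
{"fn": "apply_moves", "kwargs": {"series": [{"jaw": 1, "dx": 0, "dy": 0, "dz": 0, "turn": 0}, {"jaw": 1, "dx": 0, "dy": 0, "dz": 0, "turn": 0}, {"jaw": 1, "dx": 0, "dy": 0, "dz": 0, "turn": 0}, {"jaw": 1, "dx": 0, "dy": 0, "dz": 0, "turn": 0}, {"jaw": 1, "dx": 0, "dy": 0, "dz": 0, "turn": 0}]}}

```text
time: 21.58
tool_pos: [0.4598, -0.0391, 0.2117]
tool_rot: [0.0, 1.0, -0.0, 0.0]
contact_force: [-0.1, -0.9, -2.9]
gripper_width: 0.27
grasp_force: 60.2
```

Emit:
{"fn": "apply_moves", "kwargs": {"series": [{"jaw": 1, "dx": 0, "dy": 0, "dz": 0, "turn": 0}, {"jaw": 1, "dx": 0, "dy": 0, "dz": 0, "turn": 0}, {"jaw": 1, "dx": 0, "dy": 0, "dz": 0, "turn": 0}, {"jaw": 1, "dx": 0, "dy": 0, "dz": 0, "turn": 0}, {"jaw": 1, "dx": 0, "dy": 0, "dz": 0, "turn": 0}]}}

```text
time: 22.0
tool_pos: [0.4598, -0.0391, 0.2117]
tool_rot: [0.0, 1.0, -0.0, -0.0]
contact_force: [0.4, -0.3, -3.4]
gripper_width: 0.276
grasp_force: 60.2
```

Run:
```python
from h import *
plaques(['top'])
rel(.631-.165,.178,.212,0)
```

```text
top red 0.86 [0.6311 0.1792 0.2235] 0.05
top yellow 0.59 [0.6181 0.0685 0.0521] 0.12
top green 0.76 [ 0.6234 -0.0407 -0.1467] 0.08
top blue 0.59 [ 0.6209 -0.138  -0.0237] 0.08
from [ 0.4598 -0.0391  0.2118] -0.0002 -> dx 6.2 dy -217.1 dz -0.2 turn -0.000
```

Blue has been knocked about 30 mm towards green; I'll put it back later. Now red.

Emit:
{"fn": "apply_moves", "kwargs": {"series": [{"jaw": 1, "dx": 1, "dy": -36, "dz": 0, "turn": 0}, {"jaw": 1, "dx": 2, "dy": -76, "dz": 0, "turn": 0}, {"jaw": 1, "dx": 3, "dy": -116, "dz": 0, "turn": 0}, {"jaw": 1, "dx": 4, "dy": -156, "dz": 0, "turn": 0}, {"jaw": 1, "dx": 5, "dy": -190, "dz": 0, "turn": 0}]}}

```text
time: 22.67
tool_pos: [0.4645, 0.1532, 0.2119]
tool_rot: [-0.0, 1.0, 0.0, 0.0]
contact_force: [0.4, -1.4, -2.6]
gripper_width: 0.273
grasp_force: 60.3
```

Emit:
{"fn": "apply_moves", "kwargs": {"series": [{"jaw": 1, "dx": 1, "dy": -27, "dz": 0, "turn": 0}, {"jaw": 1, "dx": 1, "dy": -27, "dz": 0, "turn": 0}, {"jaw": 1, "dx": 1, "dy": -27, "dz": 0, "turn": 0}, {"jaw": 1, "dx": 1, "dy": -27, "dz": 0, "turn": 0}, {"jaw": 1, "dx": 1, "dy": -27, "dz": 0, "turn": 0}]}}

```text
time: 23.08
tool_pos: [0.4659, 0.1771, 0.2116]
tool_rot: [0.0, 1.0, -0.001, -0.0]
contact_force: [0.7, -0.0, -1.1]
gripper_width: 0.274
grasp_force: 60.6
```

Emit:
{"fn": "apply_moves", "kwargs": {"series": [{"jaw": 1, "dx": 0, "dy": 0, "dz": 0, "turn": 0}, {"jaw": 1, "dx": 0, "dy": 0, "dz": 0, "turn": 0}, {"jaw": 1, "dx": 0, "dy": 0, "dz": 0, "turn": 0}, {"jaw": 1, "dx": 0, "dy": 0, "dz": 0, "turn": 0}, {"jaw": 1, "dx": 0, "dy": 0, "dz": 0, "turn": 0}]}}

```text
time: 23.5
tool_pos: [0.4659, 0.1776, 0.2118]
tool_rot: [-0.0, 1.0, -0.0, 0.0]
contact_force: [0.5, 0.1, -2.6]
gripper_width: 0.272
grasp_force: 60.6
```

Emit:
{"fn": "apply_moves", "kwargs": {"series": [{"jaw": 1, "dx": 0, "dy": 0, "dz": 0, "turn": 0}, {"jaw": 1, "dx": 0, "dy": 0, "dz": 0, "turn": 0}, {"jaw": 1, "dx": 0, "dy": 0, "dz": 0, "turn": 0}, {"jaw": 1, "dx": 0, "dy": 0, "dz": 0, "turn": 0}, {"jaw": 1, "dx": 0, "dy": 0, "dz": 0, "turn": 0}]}}

```text
time: 23.92
tool_pos: [0.4658, 0.178, 0.2117]
tool_rot: [-0.0, 1.0, -0.0, -0.0]
contact_force: [0.0, 0.4, -2.1]
gripper_width: 0.27
grasp_force: 60.6
```

Emit:
{"fn": "apply_moves", "kwargs": {"series": [{"jaw": 1, "dx": 0, "dy": 0, "dz": 0, "turn": 0}, {"jaw": 1, "dx": 0, "dy": 0, "dz": 0, "turn": 0}, {"jaw": 1, "dx": 0, "dy": 0, "dz": 0, "turn": 0}, {"jaw": 1, "dx": 0, "dy": 0, "dz": 0, "turn": 0}, {"jaw": 1, "dx": 0, "dy": 0, "dz": 0, "turn": 0}]}}

```text
time: 24.33
tool_pos: [0.4658, 0.1779, 0.2117]
tool_rot: [0.0, 1.0, -0.0, -0.0]
contact_force: [-0.0, -1.7, -1.9]
gripper_width: 0.266
grasp_force: 60.6
```

Emit:
{"fn": "apply_moves", "kwargs": {"series": [{"jaw": 1, "dx": 0, "dy": 0, "dz": 0, "turn": 0}, {"jaw": 1, "dx": 0, "dy": 0, "dz": 0, "turn": 0}, {"jaw": 1, "dx": 0, "dy": 0, "dz": 0, "turn": 0}, {"jaw": 1, "dx": 0, "dy": 0, "dz": 0, "turn": 0}, {"jaw": 1, "dx": 0, "dy": 0, "dz": 0, "turn": 0}]}}

```text
time: 24.75
tool_pos: [0.4658, 0.1779, 0.2117]
tool_rot: [0.0, 1.0, -0.0, -0.0]
contact_force: [-0.6, 0.8, -1.6]
gripper_width: 0.271
grasp_force: 60.6
```

Emit:
{"fn": "apply_moves", "kwargs": {"series": [{"jaw": 1, "dx": 0, "dy": 0, "dz": 0, "turn": 0}, {"jaw": 1, "dx": 0, "dy": 0, "dz": 0, "turn": 0}, {"jaw": 1, "dx": 0, "dy": 0, "dz": 0, "turn": 0}, {"jaw": 1, "dx": 0, "dy": 0, "dz": 0, "turn": 0}, {"jaw": 1, "dx": 0, "dy": 0, "dz": 0, "turn": 0}]}}

```text
time: 25.17
tool_pos: [0.4658, 0.1779, 0.2117]
tool_rot: [-0.0, 1.0, -0.0, 0.0]
contact_force: [-0.1, 0.3, -2.6]
gripper_width: 0.275
grasp_force: 60.6
```

Emit:
{"fn": "apply_moves", "kwargs": {"series": [{"jaw": 1, "dx": 0, "dy": 0, "dz": 0, "turn": 0}, {"jaw": 1, "dx": 0, "dy": 0, "dz": 0, "turn": 0}, {"jaw": 1, "dx": 0, "dy": 0, "dz": 0, "turn": 0}, {"jaw": 1, "dx": 0, "dy": 0, "dz": 0, "turn": 0}, {"jaw": 1, "dx": 0, "dy": 0, "dz": 0, "turn": 0}]}}

```text
time: 25.58
tool_pos: [0.4658, 0.1779, 0.2117]
tool_rot: [-0.0, 1.0, -0.0, -0.0]
contact_force: [-0.7, -0.4, -1.9]
gripper_width: 0.271
grasp_force: 60.6
```

Emit:
{"fn": "apply_moves", "kwargs": {"series": [{"jaw": 1, "dx": 0, "dy": 0, "dz": 0, "turn": 0}, {"jaw": 1, "dx": 0, "dy": 0, "dz": 0, "turn": 0}, {"jaw": 1, "dx": 0, "dy": 0, "dz": 0, "turn": 0}, {"jaw": 1, "dx": 0, "dy": 0, "dz": 0, "turn": 0}, {"jaw": 1, "dx": 0, "dy": 0, "dz": 0, "turn": 0}]}}

```text
time: 26.0
tool_pos: [0.4658, 0.1779, 0.2117]
tool_rot: [0.0, 1.0, -0.0, 0.0]
contact_force: [-0.3, 0.2, -2.5]
gripper_width: 0.275
grasp_force: 60.6
```

Emit:
{"fn": "apply_moves", "kwargs": {"series": [{"jaw": 1, "dx": 0, "dy": 0, "dz": 0, "turn": 0}, {"jaw": 1, "dx": 0, "dy": 0, "dz": 0, "turn": 0}, {"jaw": 1, "dx": 0, "dy": 0, "dz": 0, "turn": 0}, {"jaw": 1, "dx": 0, "dy": 0, "dz": 0, "turn": 0}, {"jaw": 1, "dx": 0, "dy": 0, "dz": 0, "turn": 0}]}}

```text
time: 26.42
tool_pos: [0.4658, 0.1779, 0.2117]
tool_rot: [-0.0, 1.0, -0.0, 0.0]
contact_force: [0.4, 0.2, -2.7]
gripper_width: 0.272
grasp_force: 60.6
```

Run:
```python
from h import *
POS['blue'][:2]=[.6209,-.138]
plaques(['top','side'])
rel(.621-.165,-.138,.212,0)
```

```text
top red 0.69 [0.6334 0.1793 0.2155] 0.19
top yellow 0.72 [ 0.6194  0.0683 -0.0353] 0.14
top green 0.86 [ 0.6263 -0.0433 -0.0223] 0.2
top blue 0.86 [ 0.6206 -0.1392 -0.0187] 0.08
side red 0.88 [0.6301 0.1818 0.3408] 0.12
side yellow 0.39 [ 0.6358 -0.0644  0.2534] 0.71
side green 0.68 [ 0.632  -0.0511  0.0615] 0.68
side blue 0.6 [ 0.63   -0.1332  0.3538] 0.43
from [0.4658 0.1779 0.2117] -0.0003 -> dx -9.7 dy 315.9 dz -0.3 turn -0.000
```

Red held from 22.9 to 26.4 s, confirmed in place. Now blue.

Emit:
{"fn": "apply_moves", "kwargs": {"series": [{"jaw": 1, "dx": -1, "dy": 36, "dz": 0, "turn": 0}, {"jaw": 1, "dx": -2, "dy": 74, "dz": 0, "turn": 0}, {"jaw": 1, "dx": -3, "dy": 112, "dz": 0, "turn": 0}, {"jaw": 1, "dx": -4, "dy": 150, "dz": 0, "turn": 0}, {"jaw": 1, "dx": -5, "dy": 188, "dz": 0, "turn": 0}]}}

```text
time: 27.33
tool_pos: [0.4604, -0.0116, 0.212]
tool_rot: [0.0, 1.0, 0.0, 0.0]
contact_force: [0.4, -0.2, -2.7]
gripper_width: 0.276
grasp_force: 60.7
```

Emit:
{"fn": "apply_moves", "kwargs": {"series": [{"jaw": 1, "dx": -1, "dy": 36, "dz": 0, "turn": 0}, {"jaw": 1, "dx": -3, "dy": 74, "dz": 0, "turn": 0}, {"jaw": 1, "dx": -5, "dy": 108, "dz": 0, "turn": 0}, {"jaw": 1, "dx": -5, "dy": 128, "dz": 0, "turn": 0}, {"jaw": 1, "dx": -5, "dy": 128, "dz": 0, "turn": 0}]}}

```text
time: 27.75
tool_pos: [0.4555, -0.1416, 0.212]
tool_rot: [0.001, 1.0, -0.003, 0.0]
contact_force: [-0.6, 0.7, -1.5]
gripper_width: 0.273
grasp_force: 60.6
```

Emit:
{"fn": "apply_moves", "kwargs": {"series": [{"jaw": 1, "dx": 0, "dy": 0, "dz": 0, "turn": 0}, {"jaw": 1, "dx": 0, "dy": 0, "dz": 0, "turn": 0}, {"jaw": 1, "dx": 0, "dy": 0, "dz": 0, "turn": 0}, {"jaw": 1, "dx": 0, "dy": 0, "dz": 0, "turn": 0}, {"jaw": 1, "dx": 0, "dy": 0, "dz": 0, "turn": 0}]}}

```text
time: 28.17
tool_pos: [0.4558, -0.1372, 0.2117]
tool_rot: [-0.0, 1.0, 0.001, 0.0]
contact_force: [-0.4, 0.1, -2.7]
gripper_width: 0.271
grasp_force: 60.6
```

Emit:
{"fn": "apply_moves", "kwargs": {"series": [{"jaw": 1, "dx": 0, "dy": 0, "dz": 0, "turn": 0}, {"jaw": 1, "dx": 0, "dy": 0, "dz": 0, "turn": 0}, {"jaw": 1, "dx": 0, "dy": 0, "dz": 0, "turn": 0}, {"jaw": 1, "dx": 0, "dy": 0, "dz": 0, "turn": 0}, {"jaw": 1, "dx": 0, "dy": 0, "dz": 0, "turn": 0}]}}

```text
time: 28.58
tool_pos: [0.4558, -0.138, 0.2117]
tool_rot: [0.0, 1.0, -0.0, -0.0]
contact_force: [0.6, -0.2, -1.4]
gripper_width: 0.274
grasp_force: 60.6
```

Emit:
{"fn": "apply_moves", "kwargs": {"series": [{"jaw": 1, "dx": 0, "dy": 0, "dz": 0, "turn": 0}, {"jaw": 1, "dx": 0, "dy": 0, "dz": 0, "turn": 0}, {"jaw": 1, "dx": 0, "dy": 0, "dz": 0, "turn": 0}, {"jaw": 1, "dx": 0, "dy": 0, "dz": 0, "turn": 0}, {"jaw": 1, "dx": 0, "dy": 0, "dz": 0, "turn": 0}]}}

```text
time: 29.0
tool_pos: [0.4558, -0.1381, 0.2117]
tool_rot: [0.0, 1.0, -0.0, 0.0]
contact_force: [-0.1, -0.3, -2.6]
gripper_width: 0.27
grasp_force: 60.6
```

Emit:
{"fn": "apply_moves", "kwargs": {"series": [{"jaw": 1, "dx": 0, "dy": 0, "dz": 0, "turn": 0}, {"jaw": 1, "dx": 0, "dy": 0, "dz": 0, "turn": 0}, {"jaw": 1, "dx": 0, "dy": 0, "dz": 0, "turn": 0}, {"jaw": 1, "dx": 0, "dy": 0, "dz": 0, "turn": 0}, {"jaw": 1, "dx": 0, "dy": 0, "dz": 0, "turn": 0}]}}

```text
time: 29.42
tool_pos: [0.4557, -0.1381, 0.2117]
tool_rot: [-0.0, 1.0, -0.0, -0.0]
contact_force: [-0.3, -0.1, -2.6]
gripper_width: 0.272
grasp_force: 60.6
```

Emit:
{"fn": "apply_moves", "kwargs": {"series": [{"jaw": 1, "dx": 0, "dy": 0, "dz": 0, "turn": 0}, {"jaw": 1, "dx": 0, "dy": 0, "dz": 0, "turn": 0}, {"jaw": 1, "dx": 0, "dy": 0, "dz": 0, "turn": 0}, {"jaw": 1, "dx": 0, "dy": 0, "dz": 0, "turn": 0}, {"jaw": 1, "dx": 0, "dy": 0, "dz": 0, "turn": 0}]}}

```text
time: 29.83
tool_pos: [0.4557, -0.1381, 0.2117]
tool_rot: [-0.0, 1.0, -0.0, -0.0]
contact_force: [0.5, 0.5, -2.3]
gripper_width: 0.275
grasp_force: 60.6
```

Emit:
{"fn": "apply_moves", "kwargs": {"series": [{"jaw": 1, "dx": 0, "dy": 0, "dz": 0, "turn": 0}, {"jaw": 1, "dx": 0, "dy": 0, "dz": 0, "turn": 0}, {"jaw": 1, "dx": 0, "dy": 0, "dz": 0, "turn": 0}, {"jaw": 1, "dx": 0, "dy": 0, "dz": 0, "turn": 0}, {"jaw": 1, "dx": 0, "dy": 0, "dz": 0, "turn": 0}]}}

```text
time: 30.25
tool_pos: [0.4558, -0.1381, 0.2117]
tool_rot: [-0.0, 1.0, -0.0, -0.0]
contact_force: [0.0, 0.5, -2.1]
gripper_width: 0.27
grasp_force: 60.6
```

Emit:
{"fn": "apply_moves", "kwargs": {"series": [{"jaw": 1, "dx": 0, "dy": 0, "dz": 0, "turn": 0}, {"jaw": 1, "dx": 0, "dy": 0, "dz": 0, "turn": 0}, {"jaw": 1, "dx": 0, "dy": 0, "dz": 0, "turn": 0}, {"jaw": 1, "dx": 0, "dy": 0, "dz": 0, "turn": 0}, {"jaw": 1, "dx": 0, "dy": 0, "dz": 0, "turn": 0}]}}

```text
time: 30.67
tool_pos: [0.4558, -0.1381, 0.2117]
tool_rot: [0.0, 1.0, -0.0, 0.0]
contact_force: [0.6, 0.8, -1.5]
gripper_width: 0.271
grasp_force: 60.6
```

Emit:
{"fn": "apply_moves", "kwargs": {"series": [{"jaw": 1, "dx": 0, "dy": 0, "dz": 0, "turn": 0}, {"jaw": 1, "dx": 0, "dy": 0, "dz": 0, "turn": 0}, {"jaw": 1, "dx": 0, "dy": 0, "dz": 0, "turn": 0}, {"jaw": 1, "dx": 0, "dy": 0, "dz": 0, "turn": 0}, {"jaw": 1, "dx": 0, "dy": 0, "dz": 0, "turn": 0}]}}

```text
time: 31.08
tool_pos: [0.4558, -0.1381, 0.2118]
tool_rot: [0.0, 1.0, -0.0, 0.0]
contact_force: [-0.1, -0.7, -2.1]
gripper_width: 0.269
grasp_force: 60.6
```

Run:
```python
from h import *
POS['blue'][:2]=[.6209,-.138]
plaques(['top','side'])
rel(.4838,.4062,.21,.0588)
```

```text
top red 0.71 [0.6309 0.1778 0.2573] 0.09
top yellow 0.86 [ 0.619   0.0637 -0.0321] 0.22
top green 0.79 [ 0.6237 -0.0403 -0.1355] 0.05
top blue 0.85 [ 0.62   -0.1379 -0.0267] 0.06
side red 0.79 [0.6289 0.1799 0.2609] 0.09
side yellow 0.96 [0.616  0.07   0.0649] 0.14
side green 0.83 [ 6.248e-01 -3.660e-02  6.000e-04] 0.17
side blue 0.74 [ 0.6179 -0.1332 -0.0155] 0.05
from [ 0.4558 -0.1381  0.2117] -0.0002 -> dx 27.9 dy -544.3 dz 1.7 turn -0.059
```

Blue cured. Return the wand to its holder.

Emit:
{"fn": "apply_moves", "kwargs": {"series": [{"jaw": 1, "dx": 1, "dy": -36, "dz": 0, "turn": 0}, {"jaw": 1, "dx": 3, "dy": -74, "dz": 0, "turn": 0}, {"jaw": 1, "dx": 5, "dy": -112, "dz": 0, "turn": 0}, {"jaw": 1, "dx": 7, "dy": -150, "dz": 0, "turn": 0}, {"jaw": 1, "dx": 9, "dy": -186, "dz": 0, "turn": 0}]}}

```text
time: 32.0
tool_pos: [0.4646, 0.0497, 0.2119]
tool_rot: [-0.0, 1.0, -0.0, 0.0]
contact_force: [0.9, 0.6, -2.2]
gripper_width: 0.275
grasp_force: 60.8
```

Emit:
{"fn": "apply_moves", "kwargs": {"series": [{"jaw": 1, "dx": 1, "dy": -36, "dz": 0, "turn": 0}, {"jaw": 1, "dx": 3, "dy": -74, "dz": 0, "turn": 0}, {"jaw": 1, "dx": 5, "dy": -112, "dz": 0, "turn": 0}, {"jaw": 1, "dx": 7, "dy": -150, "dz": 0, "turn": 0}, {"jaw": 1, "dx": 9, "dy": -186, "dz": 0, "turn": 0}]}}

```text
time: 32.42
tool_pos: [0.4735, 0.2361, 0.2119]
tool_rot: [-0.0, 1.0, 0.0, 0.0]
contact_force: [-0.3, -0.1, -3.1]
gripper_width: 0.268
grasp_force: 60.8
```

Emit:
{"fn": "apply_moves", "kwargs": {"series": [{"jaw": 1, "dx": 2, "dy": -36, "dz": 0, "turn": -0.015}, {"jaw": 1, "dx": 4, "dy": -74, "dz": 0, "turn": -0.03}, {"jaw": 1, "dx": 6, "dy": -112, "dz": 0, "turn": -0.045}, {"jaw": 1, "dx": 8, "dy": -145, "dz": 0, "turn": -0.059}, {"jaw": 1, "dx": 10, "dy": -172, "dz": 0, "turn": -0.059}]}}

```text
time: 32.83
tool_pos: [0.4834, 0.4085, 0.2115]
tool_rot: [-0.0, 1.0, 0.03, -0.0]
contact_force: [0.5, -0.3, -1.7]
gripper_width: 0.271
grasp_force: 60.8
```

Emit:
{"fn": "apply_moves", "kwargs": {"series": [{"jaw": 1, "dx": 0, "dy": 0, "dz": 0, "turn": 0}, {"jaw": 1, "dx": 0, "dy": 0, "dz": 0, "turn": 0}, {"jaw": 1, "dx": 0, "dy": 0, "dz": 0, "turn": 0}, {"jaw": 1, "dx": 0, "dy": 0, "dz": 0, "turn": 0}, {"jaw": 1, "dx": 0, "dy": 0, "dz": 0, "turn": 0}]}}

```text
time: 33.25
tool_pos: [0.4841, 0.4048, 0.2118]
tool_rot: [0.0, 1.0, 0.029, 0.0]
contact_force: [-0.9, -1.1, -2.2]
gripper_width: 0.268
grasp_force: 61.0
```

Run:
```python
from h import *
rel(.4838,.4062,.074,.0588)
```

```text
from [0.4841 0.4048 0.2118] 0.0574 -> dx -0.2 dy -1.4 dz 137.8 turn -0.001
```

Emit:
{"fn": "apply_moves", "kwargs": {"series": [{"jaw": 1, "dx": 0, "dy": -1.2, "dz": 25, "turn": 0}, {"jaw": 1, "dx": 0, "dy": -1.2, "dz": 55, "turn": 0}, {"jaw": 1, "dx": 0, "dy": -1.2, "dz": 80, "turn": 0}, {"jaw": 1, "dx": 0, "dy": -1.2, "dz": 95, "turn": 0}, {"jaw": 1, "dx": 0, "dy": -1.2, "dz": 105, "turn": 0}]}}

```text
time: 33.67
tool_pos: [0.4829, 0.4057, 0.1042]
tool_rot: [0.001, 1.0, 0.029, -0.002]
contact_force: [-0.7, 0.1, -2.0]
gripper_width: 0.272
grasp_force: 61.0
```

Emit:
{"fn": "apply_moves", "kwargs": {"series": [{"jaw": 1, "dx": 0, "dy": 0, "dz": 8, "turn": 0}, {"jaw": 1, "dx": 0, "dy": 0, "dz": 16, "turn": 0}, {"jaw": 1, "dx": 0, "dy": 0, "dz": 23, "turn": 0}, {"jaw": 1, "dx": 0, "dy": 0, "dz": 28, "turn": 0}, {"jaw": 1, "dx": 0, "dy": 0, "dz": 31, "turn": 0}]}}

```text
time: 34.08
tool_pos: [0.484, 0.4073, 0.0757]
tool_rot: [-0.0, 1.0, 0.029, 0.0]
contact_force: [-0.6, 0.9, -2.5]
gripper_width: 0.272
grasp_force: 61.0
```

Emit:
{"fn": "apply_moves", "kwargs": {"series": [{"jaw": 1, "dx": 0, "dy": 0, "dz": 1, "turn": 0}, {"jaw": 1, "dx": 0, "dy": 0, "dz": 1.5, "turn": 0}, {"jaw": 1, "dx": 0, "dy": 0, "dz": 1.5, "turn": 0}]}}

```text
time: 34.33
tool_pos: [0.4841, 0.4073, 0.0747]
tool_rot: [-0.0, 1.0, 0.029, 0.0]
contact_force: [0.1, 0.4, -3.4]
gripper_width: 0.273
grasp_force: 61.0
```

Run:
```python
from h import *
rel(.4838,.4062,.074,.0588); print(state()['contact_force'],state()['ft_torque'])
```

```text
from [0.4841 0.4073 0.0747] 0.0589 -> dx -0.3 dy 1.1 dz 0.7 turn 0.000
[ 0.11077893  0.43288664 -3.35273166] [-0.06317092  0.05508854 -0.04696005]
```

Emit:
{"fn": "apply_moves", "kwargs": {"series": [{"jaw": 1, "dx": 0, "dy": 1, "dz": 0.7, "turn": 0}, {"jaw": 1, "dx": 0, "dy": 1, "dz": 0.7, "turn": 0}, {"jaw": 0.6, "dx": 0, "dy": 1, "dz": 0.7, "turn": 0}, {"jaw": 0.4, "dx": 0, "dy": 1, "dz": 0.7, "turn": 0}, {"jaw": 0, "dx": 0, "dy": 1, "dz": 0.7, "turn": 0}]}}

```text
time: 34.75
tool_pos: [0.4842, 0.4064, 0.0742]
tool_rot: [-0.0, 1.0, 0.029, 0.001]
contact_force: [-0.1, 0.0, 0.2]
gripper_width: 0.673
grasp_force: 0.0
```

Emit:
{"fn": "apply_moves", "kwargs": {"series": [{"jaw": 0, "dx": 0, "dy": 0, "dz": 0, "turn": 0}, {"jaw": 0, "dx": 0, "dy": 0, "dz": 0, "turn": 0}, {"jaw": 0, "dx": 0, "dy": 0, "dz": 0, "turn": 0}, {"jaw": 0, "dx": 0, "dy": 0, "dz": 0, "turn": 0}, {"jaw": 0, "dx": 0, "dy": 0, "dz": 0, "turn": 0}]}}

```text
time: 35.17
tool_pos: [0.4838, 0.4061, 0.0735]
tool_rot: [0.0, 1.0, 0.029, -0.0]
contact_force: [-0.2, 0.5, -0.0]
gripper_width: 1.001
grasp_force: 0.0
```

Emit:
{"fn": "apply_moves", "kwargs": {"series": [{"jaw": 0, "dx": 0, "dy": 0, "dz": -30, "turn": 0}, {"jaw": 0, "dx": 0, "dy": 0, "dz": -70, "turn": 0}, {"jaw": 0, "dx": 0, "dy": 0, "dz": -110, "turn": 0}, {"jaw": 0, "dx": 0, "dy": 0, "dz": -145, "turn": 0}, {"jaw": 0, "dx": 0, "dy": 0, "dz": -145, "turn": 0}]}}

```text
time: 35.58
tool_pos: [0.4875, 0.4086, 0.2292]
tool_rot: [-0.004, 1.0, 0.029, 0.007]
contact_force: [1.3, 1.0, 1.6]
gripper_width: 1.003
grasp_force: 0.0
```

Emit:
{"fn": "apply_moves", "kwargs": {"series": [{"jaw": 0, "dx": 0, "dy": 0, "dz": 0, "turn": 0}, {"jaw": 0, "dx": 0, "dy": 0, "dz": 0, "turn": 0}, {"jaw": 0, "dx": 0, "dy": 0, "dz": 0, "turn": 0}]}}

```text
time: 35.83
tool_pos: [0.483, 0.4055, 0.2163]
tool_rot: [0.001, 1.0, 0.029, -0.001]
contact_force: [0.5, -1.0, -1.2]
gripper_width: 1.003
grasp_force: 0.0
```

Run:
```python
from h import *
p=grab_frame('wrist'); save(p,'w5.png'); print(deckfit([p],[.6207,.011,-.021]) if 0 else '')
POS['blue'][:2]=[.6195,-.137]
plaques(['top'])
print(place(np.array([[0,-.1725,0]]),.6207,.011,-.021,0))
rel(.6195,-.137,.21,-.021)
```

```text
top red 0.85 [0.632  0.178  0.2548] 0.1
top yellow 0.79 [0.6145 0.07   0.163 ] 0.23
top green 0.79 [ 0.6226 -0.0404 -0.0308] 0.15
top blue 0.69 [ 0.6202 -0.1384 -0.0163] 0.08
[[ 0.61707777 -0.16146197  0.        ]]
from [0.4836 0.4059 0.2175] 0.0588 -> dx 103.8 dy 550.0 dz 7.5 turn 0.080
```

View pics/w5.png

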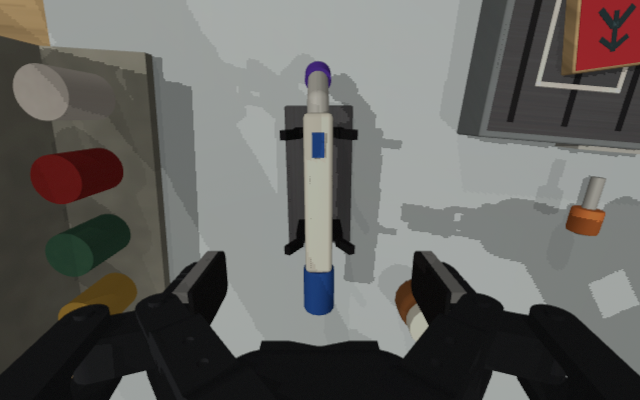

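The wand lies in its forks as before. Next I straighten blue, gripping it across x.

Emit:
{"fn": "apply_moves", "kwargs": {"series": [{"jaw": 0, "dx": 35, "dy": 184, "dz": 0, "turn": 0}, {"jaw": 0, "dx": 35, "dy": 184, "dz": 0, "turn": 0}, {"jaw": 0, "dx": 35, "dy": 184, "dz": 0, "turn": 0}, {"jaw": 0, "dx": 35, "dy": 184, "dz": 0, "turn": 0}, {"jaw": 0, "dx": 35, "dy": 184, "dz": 0, "turn": 0}]}}

```text
time: 36.55
tool_pos: [0.5302, 0.2209, 0.2184]
tool_rot: [0.001, 1.0, 0.028, 0.0]
contact_force: [-0.1, -0.3, 0.2]
gripper_width: 1.001
grasp_force: 0.0
```

Emit:
{"fn": "apply_moves", "kwargs": {"series": [{"jaw": 0, "dx": 35, "dy": 184, "dz": 0, "turn": 0}, {"jaw": 0, "dx": 35, "dy": 184, "dz": 0, "turn": 0}, {"jaw": 0, "dx": 35, "dy": 184, "dz": 0, "turn": 0}, {"jaw": 0, "dx": 35, "dy": 184, "dz": 0, "turn": 0}, {"jaw": 0, "dx": 35, "dy": 184, "dz": 0, "turn": 0}]}}

```text
time: 36.97
tool_pos: [0.5759, 0.0388, 0.2185]
tool_rot: [0.001, 1.0, 0.028, 0.0]
contact_force: [0.6, 0.4, -0.2]
gripper_width: 1.001
grasp_force: 0.0
```

Emit:
{"fn": "apply_moves", "kwargs": {"series": [{"jaw": 0, "dx": 34, "dy": 182, "dz": 0, "turn": -0.5}, {"jaw": 0, "dx": 34, "dy": 182, "dz": 0, "turn": -0.5}, {"jaw": 0, "dx": 34, "dy": 182, "dz": 0, "turn": -0.5}, {"jaw": 0, "dx": 34, "dy": 182, "dz": 0, "turn": -0.5}, {"jaw": 0, "dx": 34, "dy": 182, "dz": 0, "turn": -0.5}]}}

```text
time: 37.38
tool_pos: [0.6203, -0.1408, 0.2184]
tool_rot: [0.001, 0.961, 0.277, -0.0]
contact_force: [-0.2, 0.2, -0.2]
gripper_width: 1.002
grasp_force: 0.0
```

Emit:
{"fn": "apply_moves", "kwargs": {"series": [{"jaw": 0, "dx": 0, "dy": 0, "dz": 0, "turn": -0.5}, {"jaw": 0, "dx": 0, "dy": 0, "dz": 0, "turn": -0.5}, {"jaw": 0, "dx": 0, "dy": 0, "dz": 0, "turn": -0.5}, {"jaw": 0, "dx": 0, "dy": 0, "dz": 0, "turn": -0.5}, {"jaw": 0, "dx": 0, "dy": 0, "dz": 0, "turn": -0.5}]}}

```text
time: 37.8
tool_pos: [0.6199, -0.137, 0.2182]
tool_rot: [-0.0, 0.863, 0.506, -0.0]
contact_force: [-1.2, 0.3, 0.7]
gripper_width: 0.996
grasp_force: 0.0
```

Emit:
{"fn": "apply_moves", "kwargs": {"series": [{"jaw": 0, "dx": 0, "dy": 0, "dz": 0, "turn": -0.49}, {"jaw": 0, "dx": 0, "dy": 0, "dz": 0, "turn": -0.49}, {"jaw": 0, "dx": 0, "dy": 0, "dz": 0, "turn": -0.49}, {"jaw": 0, "dx": 0, "dy": 0, "dz": 0, "turn": -0.49}, {"jaw": 0, "dx": 0, "dy": 0, "dz": 0, "turn": -0.49}]}}

```text
time: 38.22
tool_pos: [0.62, -0.1367, 0.2183]
tool_rot: [-0.0, 0.715, 0.699, -0.0]
contact_force: [0.3, 0.3, -0.1]
gripper_width: 1.001
grasp_force: 0.0
```

Run:
```python
from h import *
POS['blue'][:2]=[.6195,-.138]
plaques(['wrist','side','top'],['blue','green'])
p=grab_frame('wrist'); save(p,'w6.png')
rel(.6195,-.138,.15,1.55)
```

```text
wrist blue none
wrist green none
side blue 0.62 [ 0.6167 -0.1351  0.1815] 0.21
side green 0.92 [ 0.6222 -0.0348 -0.0811] 0.11
top blue 0.65 [ 0.6309 -0.1355 -0.02  ] 0.63
top green 0.71 [ 0.6234 -0.0394 -0.0294] 0.17
from [ 0.62   -0.1368  0.2186] 1.5481 -> dx -1.2 dy -0.5 dz 68.6 turn -0.002
```

View pics/w6.png

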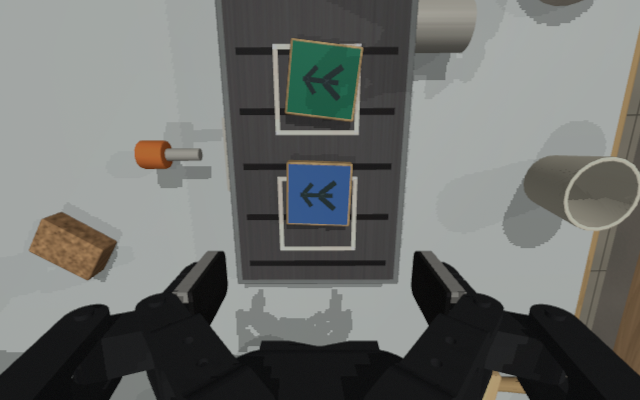

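The wrist view shows blue centred near (319,194) and its square centred near (317,213).

Run:
```python
from h import *
p=grab_frame('wrist')
print('blue',back(p,[319.5,194],.064),'mark4',back(p,[317.5,213],.05),'green',back(p,[324,80],.064),'mark3',back(p,[317,89.5],.05))
```

```text
blue [[ 0.61940736 -0.1386691   0.064     ]] mark4 [[ 0.61693983 -0.16142668  0.05      ]] green [[ 0.62542989 -0.03996355  0.064     ]] mark3 [[ 0.61929741 -0.04622701  0.05      ]]
```

Emit:
{"fn": "apply_moves", "kwargs": {"series": [{"jaw": 0, "dx": -1.7, "dy": -0.6, "dz": 40, "turn": 0}, {"jaw": 0, "dx": -1.7, "dy": -0.6, "dz": 80, "turn": 0}, {"jaw": 0, "dx": -1.7, "dy": -0.6, "dz": 115, "turn": 0}, {"jaw": 0, "dx": -1.7, "dy": -0.6, "dz": 140, "turn": 0}, {"jaw": 0, "dx": -1.7, "dy": -0.6, "dz": 151, "turn": 0}]}}

```text
time: 39.18
tool_pos: [0.6163, -0.1375, 0.0623]
tool_rot: [-0.004, 0.715, 0.699, -0.002]
contact_force: [-0.4, -0.1, -0.9]
gripper_width: 1.001
grasp_force: 0.0
```

Emit:
{"fn": "apply_moves", "kwargs": {"series": [{"jaw": 0, "dx": 0, "dy": 0, "dz": 0, "turn": 0}, {"jaw": 0.1, "dx": 0, "dy": 0, "dz": 0, "turn": 0}, {"jaw": 0.2, "dx": 0, "dy": 0, "dz": 0, "turn": 0}, {"jaw": 0.3, "dx": 0, "dy": 0, "dz": 0, "turn": 0}, {"jaw": 0.4, "dx": 0, "dy": 0, "dz": 0, "turn": 0}]}}

```text
time: 39.6
tool_pos: [0.6216, -0.1393, 0.0713]
tool_rot: [0.003, 0.715, 0.699, 0.001]
contact_force: [0.3, 0.3, 6.6]
gripper_width: 0.679
grasp_force: 64.9
```

Emit:
{"fn": "apply_moves", "kwargs": {"series": [{"jaw": 0.4, "dx": 0, "dy": 0, "dz": 0, "turn": 0}, {"jaw": 0.4, "dx": 0, "dy": 0, "dz": 0, "turn": 0}, {"jaw": 0.4, "dx": 0, "dy": 0, "dz": 0, "turn": 0}]}}

```text
time: 39.85
tool_pos: [0.6216, -0.1393, 0.0713]
tool_rot: [0.003, 0.715, 0.699, 0.001]
contact_force: [0.7, -0.1, 6.3]
gripper_width: 0.678
grasp_force: 64.6
```

Run:
```python
from h import *
rel(.617,-.1615,.066,1.55)
```

```text
from [ 0.6216 -0.1393  0.0713] 1.5488 -> dx -22.3 dy -4.1 dz 5.3 turn -0.001
```

Emit:
{"fn": "apply_moves", "kwargs": {"series": [{"jaw": 0.4, "dx": 0, "dy": 0, "dz": -7, "turn": 0}, {"jaw": 0.4, "dx": -8, "dy": -1, "dz": -7, "turn": 0}, {"jaw": 0.4, "dx": -16, "dy": -2, "dz": -7, "turn": 0}, {"jaw": 0.4, "dx": -22.5, "dy": -3, "dz": -7, "turn": 0}, {"jaw": 0.4, "dx": -22.5, "dy": -3, "dz": -7, "turn": 0}]}}

```text
time: 40.27
tool_pos: [0.6153, -0.1626, 0.0742]
tool_rot: [-0.0, 0.715, 0.699, -0.0]
contact_force: [0.2, -0.0, -0.3]
gripper_width: 0.682
grasp_force: 64.1
```

Emit:
{"fn": "apply_moves", "kwargs": {"series": [{"jaw": 0.4, "dx": 0, "dy": 0, "dz": 0, "turn": 0}, {"jaw": 0.4, "dx": 0, "dy": 0, "dz": 3, "turn": 0}, {"jaw": 0.4, "dx": 0, "dy": 0, "dz": 5, "turn": 0}, {"jaw": 0.4, "dx": 0, "dy": 0, "dz": 5, "turn": 0}, {"jaw": 0.4, "dx": 0, "dy": 0, "dz": 5, "turn": 0}]}}

```text
time: 40.68
tool_pos: [0.6161, -0.1612, 0.0714]
tool_rot: [0.0, 0.715, 0.699, -0.0]
contact_force: [-5.7, 0.2, 10.4]
gripper_width: 0.681
grasp_force: 65.2
```

Emit:
{"fn": "apply_moves", "kwargs": {"series": [{"jaw": 0.3, "dx": 0, "dy": 0, "dz": 0, "turn": 0}, {"jaw": 0.2, "dx": 0, "dy": 0, "dz": 0, "turn": 0}, {"jaw": 0, "dx": 0, "dy": 0, "dz": 0, "turn": 0}, {"jaw": 0, "dx": 0, "dy": 0, "dz": 0, "turn": 0}, {"jaw": 0, "dx": 0, "dy": 0, "dz": 0, "turn": 0}]}}

```text
time: 41.1
tool_pos: [0.6155, -0.1607, 0.0689]
tool_rot: [-0.0, 0.715, 0.699, -0.0]
contact_force: [0.8, -0.1, 0.1]
gripper_width: 1.0
grasp_force: 0.0
```

Emit:
{"fn": "apply_moves", "kwargs": {"series": [{"jaw": 0, "dx": 0, "dy": 0, "dz": -30, "turn": 0}, {"jaw": 0, "dx": 0, "dy": 0, "dz": -65, "turn": 0}, {"jaw": 0, "dx": 0, "dy": 0, "dz": -100, "turn": 0}, {"jaw": 0, "dx": 0, "dy": 0, "dz": -120, "turn": 0}, {"jaw": 0, "dx": 0, "dy": 0, "dz": -120, "turn": 0}]}}

```text
time: 41.52
tool_pos: [0.619, -0.162, 0.1966]
tool_rot: [0.005, 0.715, 0.699, 0.002]
contact_force: [0.9, -0.6, 0.6]
gripper_width: 1.002
grasp_force: 0.0
```

Emit:
{"fn": "apply_moves", "kwargs": {"series": [{"jaw": 0, "dx": 0, "dy": 0, "dz": 0, "turn": 0.5}, {"jaw": 0, "dx": 0, "dy": 0, "dz": 0, "turn": 0.5}, {"jaw": 0, "dx": 0, "dy": 0, "dz": 0, "turn": 0.5}, {"jaw": 0, "dx": 0, "dy": 0, "dz": 0, "turn": 0.5}, {"jaw": 0, "dx": 0, "dy": 0, "dz": 0, "turn": 0.5}]}}

```text
time: 41.93
tool_pos: [0.6153, -0.1607, 0.188]
tool_rot: [-0.001, 0.866, 0.5, -0.001]
contact_force: [-0.2, 0.5, -1.4]
gripper_width: 0.997
grasp_force: 0.0
```

Emit:
{"fn": "apply_moves", "kwargs": {"series": [{"jaw": 0, "dx": 0, "dy": 0, "dz": 0, "turn": 0.5}, {"jaw": 0, "dx": 0, "dy": 0, "dz": 0, "turn": 0.5}, {"jaw": 0, "dx": 0, "dy": 0, "dz": 0, "turn": 0.5}, {"jaw": 0, "dx": 0, "dy": 0, "dz": 0, "turn": 0.5}, {"jaw": 0, "dx": 0, "dy": 0, "dz": 0, "turn": 0.5}]}}

```text
time: 42.35
tool_pos: [0.6155, -0.1607, 0.1884]
tool_rot: [-0.0, 0.962, 0.271, -0.001]
contact_force: [-0.5, 0.3, 0.2]
gripper_width: 1.004
grasp_force: 0.0
```

Emit:
{"fn": "apply_moves", "kwargs": {"series": [{"jaw": 0, "dx": 0, "dy": 0, "dz": 0, "turn": 0.57}, {"jaw": 0, "dx": 0, "dy": 0, "dz": 0, "turn": 0.57}, {"jaw": 0, "dx": 0, "dy": 0, "dz": 0, "turn": 0.57}, {"jaw": 0, "dx": 0, "dy": 0, "dz": 0, "turn": 0.57}, {"jaw": 0, "dx": 0, "dy": 0, "dz": 0, "turn": 0.57}]}}

```text
time: 42.77
tool_pos: [0.6156, -0.1608, 0.1888]
tool_rot: [-0.0, 1.0, -0.01, -0.0]
contact_force: [0.4, -0.1, -0.6]
gripper_width: 1.0
grasp_force: 0.0
```

Run:
```python
from h import *
POS['blue'][:2]=[.6165,-.161]
plaques(['side'])
rel(.460,-.101,.19,-.021)
```

```text
side red 0.98 [0.6309 0.1787 0.1868] 0.07
side yellow 0.74 [0.6161 0.0707 0.0494] 0.12
side green 0.72 [ 0.6253 -0.0366 -0.2745] 0.14
side blue 0.65 [ 0.6149 -0.1555  0.0138] 0.13
from [ 0.6157 -0.1609  0.1891] -0.0174 -> dx -156.7 dy -57.2 dz -0.9 turn 0.004
```

Blue is back. Now the right knob.

Emit:
{"fn": "apply_moves", "kwargs": {"series": [{"jaw": 0, "dx": -40, "dy": -14, "dz": 0, "turn": 0}, {"jaw": 0, "dx": -78, "dy": -28, "dz": 0, "turn": 0}, {"jaw": 0, "dx": -116, "dy": -42, "dz": 0, "turn": 0}, {"jaw": 0, "dx": -156, "dy": -57, "dz": 0, "turn": 0.004}, {"jaw": 0, "dx": -156, "dy": -57, "dz": 0, "turn": 0.004}]}}

```text
time: 43.43
tool_pos: [0.4541, -0.0974, 0.186]
tool_rot: [-0.001, 1.0, -0.011, -0.003]
contact_force: [1.6, -0.3, -1.7]
gripper_width: 1.0
grasp_force: 0.0
```

Emit:
{"fn": "apply_moves", "kwargs": {"series": [{"jaw": 0, "dx": 0, "dy": 0, "dz": 40, "turn": 0}, {"jaw": 0, "dx": 0, "dy": 0, "dz": 80, "turn": 0}, {"jaw": 0, "dx": 0, "dy": 0, "dz": 120, "turn": 0}, {"jaw": 0, "dx": 0, "dy": 0, "dz": 145, "turn": 0}, {"jaw": 0, "dx": 0, "dy": 0, "dz": 150, "turn": 0}]}}

```text
time: 43.85
tool_pos: [0.4569, -0.099, 0.0342]
tool_rot: [-0.002, 1.0, -0.011, -0.005]
contact_force: [-0.4, 0.8, 0.2]
gripper_width: 0.998
grasp_force: 0.0
```

Emit:
{"fn": "apply_moves", "kwargs": {"series": [{"jaw": 0, "dx": 0, "dy": 0, "dz": 0, "turn": 0}, {"jaw": 0.4, "dx": 0, "dy": 0, "dz": 0, "turn": 0}, {"jaw": 0.5, "dx": 0, "dy": 0, "dz": 0, "turn": 0}, {"jaw": 1, "dx": 0, "dy": 0, "dz": 0, "turn": 0}, {"jaw": 1, "dx": 0, "dy": 0, "dz": 0, "turn": 0}]}}

```text
time: 44.27
tool_pos: [0.4626, -0.1012, 0.0415]
tool_rot: [0.001, 1.0, -0.012, 0.002]
contact_force: [0.3, 0.2, 0.3]
gripper_width: 0.454
grasp_force: 0.0
```

Emit:
{"fn": "apply_moves", "kwargs": {"series": [{"jaw": 1, "dx": 0, "dy": 0, "dz": 0, "turn": 0}, {"jaw": 1, "dx": 0, "dy": 0, "dz": 0, "turn": 0}, {"jaw": 1, "dx": 0, "dy": 0, "dz": 0, "turn": 0}]}}

```text
time: 44.52
tool_pos: [0.4624, -0.101, 0.0412]
tool_rot: [0.0, 1.0, -0.013, 0.001]
contact_force: [-1.0, 0.6, 6.0]
gripper_width: 0.307
grasp_force: 58.9
```

Emit:
{"fn": "apply_moves", "kwargs": {"series": [{"jaw": 1, "dx": 12, "dy": 0, "dz": 0, "turn": 0}, {"jaw": 1, "dx": 24, "dy": 0, "dz": 0, "turn": 0}, {"jaw": 1, "dx": 34, "dy": 0, "dz": 0, "turn": 0}, {"jaw": 1, "dx": 43, "dy": 0, "dz": 0, "turn": 0}, {"jaw": 1, "dx": 43, "dy": 0, "dz": 0, "turn": 0}]}}

```text
time: 44.93
tool_pos: [0.5024, -0.1019, 0.0411]
tool_rot: [-0.0, 1.0, -0.012, -0.005]
contact_force: [-16.7, 1.0, 23.7]
gripper_width: 0.306
grasp_force: 61.3
```

Emit:
{"fn": "apply_moves", "kwargs": {"series": [{"jaw": 1, "dx": 0, "dy": 0, "dz": 0, "turn": 0}, {"jaw": 0, "dx": 0, "dy": 0, "dz": 0, "turn": 0}, {"jaw": 0, "dx": 0, "dy": 0, "dz": 0, "turn": 0}, {"jaw": 0, "dx": 0, "dy": 0, "dz": 0, "turn": 0}, {"jaw": 0, "dx": 0, "dy": 0, "dz": 0, "turn": 0}]}}

```text
time: 45.35
tool_pos: [0.5038, -0.1016, 0.0391]
tool_rot: [-0.0, 1.0, -0.012, -0.0]
contact_force: [-0.3, -0.5, 0.2]
gripper_width: 0.856
grasp_force: 0.0
```

Emit:
{"fn": "apply_moves", "kwargs": {"series": [{"jaw": 0, "dx": 0, "dy": 0, "dz": 0, "turn": 0}, {"jaw": 0, "dx": 0, "dy": 0, "dz": 0, "turn": 0}, {"jaw": 0, "dx": 0, "dy": 0, "dz": -40, "turn": 0}, {"jaw": 0, "dx": 0, "dy": 0, "dz": -80, "turn": 0}, {"jaw": 0, "dx": 0, "dy": 0, "dz": -80, "turn": 0}]}}

```text
time: 45.77
tool_pos: [0.509, -0.1034, 0.1279]
tool_rot: [0.002, 1.0, -0.012, 0.007]
contact_force: [1.9, -0.4, 1.3]
gripper_width: 0.999
grasp_force: 0.0
```

Run:
```python
from h import *
rel(.463,.1287,.12,-.021)
```

```text
from [ 0.509  -0.1034  0.1279] -0.025 -> dx -51.8 dy -230.9 dz 7.9 turn -0.004
```

Emit:
{"fn": "apply_moves", "kwargs": {"series": [{"jaw": 0, "dx": -23, "dy": -115, "dz": 0, "turn": 0}, {"jaw": 0, "dx": -23, "dy": -115, "dz": 0, "turn": 0}, {"jaw": 0, "dx": -23, "dy": -115, "dz": 0, "turn": 0}, {"jaw": 0, "dx": -23, "dy": -115, "dz": 0, "turn": 0}, {"jaw": 0, "dx": -23, "dy": -115, "dz": 0, "turn": 0}]}}

```text
time: 46.18
tool_pos: [0.4837, 0.0151, 0.1194]
tool_rot: [0.0, 1.0, -0.011, 0.0]
contact_force: [0.3, 0.5, 0.6]
gripper_width: 1.002
grasp_force: 0.0
```

Emit:
{"fn": "apply_moves", "kwargs": {"series": [{"jaw": 0, "dx": -23, "dy": -114, "dz": 0, "turn": 0}, {"jaw": 0, "dx": -23, "dy": -114, "dz": 0, "turn": 0}, {"jaw": 0, "dx": -23, "dy": -114, "dz": 0, "turn": 0}, {"jaw": 0, "dx": -23, "dy": -114, "dz": 0, "turn": 0}, {"jaw": 0, "dx": -23, "dy": -114, "dz": 0, "turn": 0}]}}

```text
time: 46.6
tool_pos: [0.4641, 0.1287, 0.1195]
tool_rot: [0.0, 1.0, -0.012, 0.0]
contact_force: [0.4, -0.2, 0.4]
gripper_width: 0.998
grasp_force: 0.0
```

Emit:
{"fn": "apply_moves", "kwargs": {"series": [{"jaw": 0, "dx": 0, "dy": 0, "dz": 0, "turn": 0}, {"jaw": 0, "dx": 0, "dy": 0, "dz": 0, "turn": 0}, {"jaw": 0, "dx": 0, "dy": 0, "dz": 0, "turn": 0}]}}

```text
time: 46.85
tool_pos: [0.4643, 0.1271, 0.1195]
tool_rot: [0.0, 1.0, -0.014, 0.0]
contact_force: [-0.3, -1.0, -1.0]
gripper_width: 0.997
grasp_force: 0.0
```

Run:
```python
from h import *
rel(.463,.1287,.039,-.021)
```

```text
from [0.4643 0.1271 0.1195] -0.0275 -> dx -1.4 dy -1.6 dz 80.5 turn -0.006
```

Emit:
{"fn": "apply_moves", "kwargs": {"series": [{"jaw": 0, "dx": -1, "dy": -1.5, "dz": 35, "turn": -0.004}, {"jaw": 0, "dx": -1, "dy": -1.5, "dz": 65, "turn": -0.004}, {"jaw": 0, "dx": -1, "dy": -1.5, "dz": 80, "turn": -0.004}, {"jaw": 0, "dx": -1, "dy": -1.5, "dz": 80, "turn": -0.004}, {"jaw": 0.4, "dx": -1, "dy": -1.5, "dz": 80, "turn": -0.004}]}}

```text
time: 47.27
tool_pos: [0.4625, 0.129, 0.0389]
tool_rot: [0.0, 1.0, -0.011, -0.001]
contact_force: [0.5, -0.4, -0.2]
gripper_width: 0.884
grasp_force: 0.0
```

Emit:
{"fn": "apply_moves", "kwargs": {"series": [{"jaw": 0.5, "dx": 0, "dy": 0, "dz": 0, "turn": 0}, {"jaw": 1, "dx": 0, "dy": 0, "dz": 0, "turn": 0}, {"jaw": 1, "dx": 0, "dy": 0, "dz": 0, "turn": 0}, {"jaw": 1, "dx": 0, "dy": 0, "dz": 0, "turn": 0}, {"jaw": 1, "dx": 0, "dy": 0, "dz": 0, "turn": 0}]}}

```text
time: 47.68
tool_pos: [0.4644, 0.1291, 0.0413]
tool_rot: [0.001, 1.0, -0.01, 0.002]
contact_force: [0.3, -6.0, 6.1]
gripper_width: 0.306
grasp_force: 59.2
```

Emit:
{"fn": "apply_moves", "kwargs": {"series": [{"jaw": 1, "dx": 12, "dy": 0, "dz": 0, "turn": 0}, {"jaw": 1, "dx": 24, "dy": 0, "dz": 0, "turn": 0}, {"jaw": 1, "dx": 34, "dy": 0, "dz": 0, "turn": 0}, {"jaw": 1, "dx": 43, "dy": 0, "dz": 0, "turn": 0}, {"jaw": 1, "dx": 43, "dy": 0, "dz": 0, "turn": 0}]}}

```text
time: 48.1
tool_pos: [0.5043, 0.1282, 0.0412]
tool_rot: [0.001, 1.0, -0.01, -0.005]
contact_force: [-16.9, -5.2, 21.1]
gripper_width: 0.306
grasp_force: 61.2
```

Emit:
{"fn": "apply_moves", "kwargs": {"series": [{"jaw": 1, "dx": 0, "dy": 0, "dz": 0, "turn": 0}, {"jaw": 0, "dx": 0, "dy": 0, "dz": 0, "turn": 0}, {"jaw": 0, "dx": 0, "dy": 0, "dz": 0, "turn": 0}, {"jaw": 0, "dx": 0, "dy": 0, "dz": 0, "turn": 0}, {"jaw": 0, "dx": 0, "dy": 0, "dz": 0, "turn": 0}]}}

```text
time: 48.52
tool_pos: [0.506, 0.1292, 0.0395]
tool_rot: [-0.0, 1.0, -0.011, 0.0]
contact_force: [-0.4, -0.4, -0.2]
gripper_width: 0.861
grasp_force: 0.0
```

Emit:
{"fn": "apply_moves", "kwargs": {"series": [{"jaw": 0, "dx": 0, "dy": 0, "dz": 0, "turn": 0}, {"jaw": 0, "dx": 0, "dy": 0, "dz": 0, "turn": 0}, {"jaw": 0, "dx": 0, "dy": 0, "dz": -40, "turn": 0}, {"jaw": 0, "dx": 0, "dy": 0, "dz": -80, "turn": 0}, {"jaw": 0, "dx": 0, "dy": 0, "dz": -120, "turn": 0}]}}

```text
time: 48.93
tool_pos: [0.5049, 0.1289, 0.1598]
tool_rot: [0.0, 1.0, -0.011, -0.001]
contact_force: [0.7, 0.2, -0.4]
gripper_width: 0.996
grasp_force: 0.0
```

Emit:
{"fn": "apply_moves", "kwargs": {"series": [{"jaw": 0, "dx": -90, "dy": 20, "dz": -70, "turn": 0}, {"jaw": 0, "dx": -90, "dy": 20, "dz": -70, "turn": 0}, {"jaw": 0, "dx": -90, "dy": 20, "dz": -70, "turn": 0}, {"jaw": 0, "dx": -90, "dy": 20, "dz": -70, "turn": 0}, {"jaw": 0, "dx": -90, "dy": 20, "dz": -70, "turn": 0}]}}

```text
time: 49.35
tool_pos: [0.4158, 0.1109, 0.2315]
tool_rot: [-0.0, 1.0, -0.011, 0.003]
contact_force: [1.1, -0.3, 0.4]
gripper_width: 1.0
grasp_force: 0.0
```

Emit:
{"fn": "apply_moves", "kwargs": {"series": [{"jaw": 0, "dx": 0, "dy": 0, "dz": 0, "turn": 0}, {"jaw": 0, "dx": 0, "dy": 0, "dz": 0, "turn": 0}, {"jaw": 0, "dx": 0, "dy": 0, "dz": 0, "turn": 0}]}}

```text
time: 49.6
tool_pos: [0.4154, 0.1109, 0.2278]
tool_rot: [0.0, 1.0, -0.011, -0.002]
contact_force: [1.0, 0.7, -0.3]
gripper_width: 1.003
grasp_force: 0.0
```

Run:
```python
from h import *
POS['blue'][:2]=[.6165,-.161]
plaques(['top','side'])
for y in (.1725,.0575,-.0575,-.1725): print(place(np.array([[0,y,0]]),.6207,.011,-.021,0)[0,:2].round(4))
p=grab_frame('wrist'); save(p,'w7.png')
p=grab_frame('side'); save(p,'s7.png')
```

```text
top red 0.82 [0.6311 0.177  0.2834] 0.11
top yellow 0.67 [0.6192 0.0687 0.0995] 0.22
top green 0.89 [ 0.6243 -0.0391 -0.2151] 0.17
top blue 0.77 [ 0.6158 -0.159  -0.0684] 0.1
side red 0.63 [0.6302 0.1821 0.1982] 0.07
side yellow 0.76 [0.6151 0.0738 0.045 ] 0.06
side green 0.78 [ 0.6233 -0.0376 -0.16  ] 0.1
side blue 0.54 [ 0.6143 -0.1536  0.1709] 0.23
[0.6243 0.1835]
[0.6219 0.0685]
[ 0.6195 -0.0465]
[ 0.6171 -0.1615]
```

View pics/w7.png

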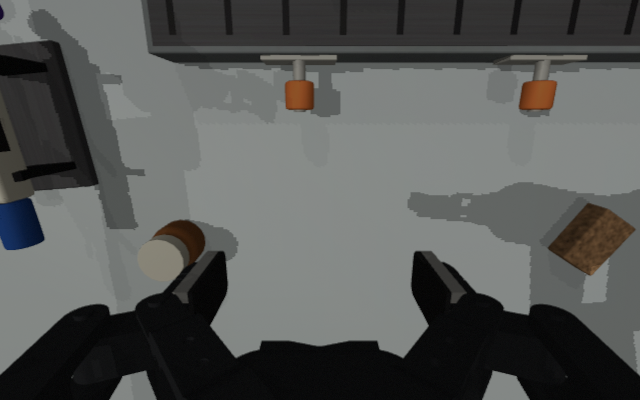

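View pics/s7.png

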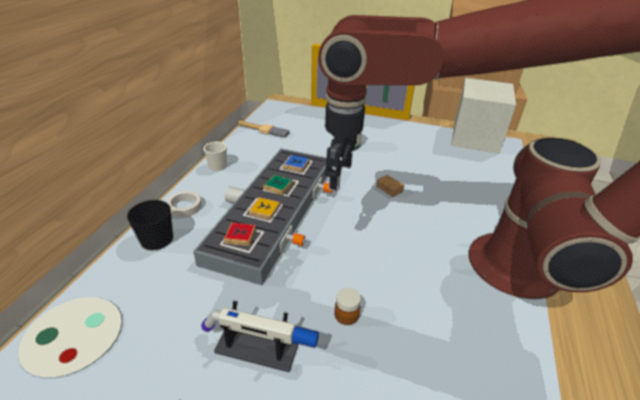

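Both knobs are home ((299,95) and (538,96) in the wrist view), the wand lies in its holder, and all four plaques are within about 10 mm of their squares' centres. Handing in.

```bash
python3 -c "
from plant import ticket; print(ticket.job_done())"
```

```text
the job is handed in; nothing more can be done
None
```

I handed the job in at about 50 s of the 208 s; no verdict came back. Yellow, green, red and blue were each held under the lens for over 3 s in order, the wand is back in its holder, both knobs are home, and blue, knocked aside mid-run, is back in its square.

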